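# Jack a planter box up onto its second batten

## Task

The planter box stands with its far end on a batten but its end at the jack still down on the table. Pump the jack's black lever, one click a stroke, until that end stands high enough, then slide the loose batten crosswise under the raised end so that it passes beneath both long sides, and press the yellow release to let the jack right down, so that the box stands level on both battens and off the jack. Leave the lifting to the jack: do not pull, push or lift the box with the gripper, and leave the other things on the table where they are.

Things in the scene. Friction and masses are not known exactly. Their poses are not given: they have to be found in the camera images.
- jack: Grey ratchet jack, fixed to the table: base plate 92 x 128 mm, two cheek plates 127 mm high, 36 mm over all in x. Origin on the table below its toothed rack. Its +y axis points at the planter (a 44 mm wide steel toe stands out 14 to 35 mm that way, under the planter's end cleat); lever and release stick out along its -y.
- jack_rack (a joint): Height of rack and toe in m, 0 = right down. Each full lever stroke raises it one 8 mm tooth (a click); it then rests at about 0.007, 0.015, 0.023, 0.031, 0.039 or 0.047 (top; more strokes are idle). At 0.039 (five clicks) the planter's low end is about 35 mm up, which leaves about 5 mm above a batten; four clicks leave no room for it.
- jack_lever (a joint): Pump lever angle in rad: 0 = up at rest (a spring returns it), 0.60 = down at its stop. A stroke clicks only past about 0.51, and the next one counts only after the lever has come right back up. Under load the pad needs about 7 to 12 N. Hinge along the jack's x, 42 mm from the jack's origin along its -y, 50 mm above the table.
- lever_pad (a point): Top middle of the black ribbed pad at the lever's end (36 mm across, 58 mm along the lever, 14 thick), pushed down from above to pump. At rest about 91 mm above the table and 153 mm from the jack's origin along the jack's -y; it travels 67 mm down to the stop (57 mm just clicks) and at most 7 mm along y.
- release_pad (a point): Top middle of the yellow release pad (30 x 28 mm), 72 mm from the jack's origin along its -y, about 99 mm above the table. Pushed down 18 to 20 mm (2 to 4 N; stop at 21 mm) and held about 1.5 s it lets rack and load sink slowly; let go early, the pawl catches at the next tooth. Works only with the lever right up.
- planter: Wooden planter box, 280 mm long (its y), 110 wide (its x), 78 high, with two sedums (to 120 mm) and a clay pot; 1.3 to 2 kg. Origin: middle of its underside; z up. Its -y end is the low end at the jack, with a cleat 20 mm deep, underside 40 mm up, over the jack's toe. Starts tilted 0.135 rad, resting on the far batten and its low bottom edge; level on both battens its underside is 28 mm up.
- planter_low_end (a point): Middle of the bottom edge of the planter's low end, 140 mm from its origin along its -y.
- batten: The loose pale wooden batten, 190 mm long (its x), 34 wide (its y), 28 high, 0.11 kg, flat on the table in front of the planter. Origin: middle of its underside. Its place is along the planter's x axis, about 85 mm from the planter's origin towards its -y end, sticking out at both sides.
- far_batten: A batten of the same size, already under the planter's far end, along the planter's x axis. Origin at the middle of its underside.
- secateurs: Red-handled secateurs, 179 x 58 x 18 mm, lying flat on the table. Bystander.
- pin_tin: Round blue tin with a grey lid, 70 mm across, 36 mm high, behind the jack. Bystander.

How it is judged:
By the outcome, as a careful person would: the job done as asked, in the order asked, and still so for the second after the job is handed in, with the robot touching nothing.
It also fails if it takes over 72 s, if anything falls off the work surface, if the arm or the gripper's body presses on something with over 40 N, if the wrist force passes 120 N, or if a joint passes its speed limit or range.

## Robot

A 6-joint arm with a two-finger parallel gripper is mounted at the origin on a cart in front of the work surface, level with it; the furniture and walls round the work are solid. World frame = base frame: x ahead of the robot, y to its left, z up, the work surface at z = 0. Lengths are in m, angles in rad, forces in N, time in s.
With the tool pointing down it reaches from about 0.4 to 0.825 m from the base axis. Payload 7 kg.
Tool frame: the origin (TCP) lies at the centre of the arm's flange, where the gripper is bolted on; the fingertips stand 178 mm ahead of it and the grasp point (between the pads) lies 159 mm ahead of it; x points along the fingers, z is the direction in which the jaws open and shut, and the axes are right-handed (so a half turn about x gives the same grasp; the last joint's range is limited). The gripper opens to 88 mm and grips with 3 to 60 N. Pads are 19 mm wide; open, the fingers measure 130 mm over their backs; the gripper's body (78 mm by 193 mm) begins 47 mm behind the grasp point.
Start: joints at [-0.831, 0.359, 0.012, 0, -1.224, -0.288], TCP at [0.295, -0.607, 0.405] pointing down, gripper open.
Joint ranges: [-3.07, 3.07], [-1.43, 2.12], [-1.02, 1.25], [-3.03, 1.67], [-3.05, -0], [-3.03, 3.03]. Speed limits (rad/s): [2.39, 2.39, 3.01, 3.14, 3.14, 3.14].

## Interface

Orientations are given as [roll, pitch, yaw] about the fixed x, y, z axes, in that order (R = Rz(yaw) Ry(pitch) Rx(roll)).
In Python, from station import telemetry, optics, job_done, finder gives the robot as it stands.
- The arm moves only by the tool play_rows, never from a script. Its argument "steps" is a list of rows, each an object of numbers: "gripper": the opening, from 0 (shut) to 1 (fully open); "tx", "ty", "tz": the shift along the tool's x, y, z in units of 25 mm (1.0 is 25 mm); "ax", "ay", "az": the turn, a rotation vector about the tool's x, y, z in units of 6 degrees (1.0 is 6 degrees). In form: [{"gripper": .., "tx": .., "ty": .., "tz": .., "ax": .., "ay": .., "az": ..}, ...]. A call has 1 to 20 rows; each row shifts and turns the commanded pose from where the row before left it, along the tool's axes as they then stand; what a row does not reach is not made up. A row lasts 1/12 s, in which the tool goes at most 41.7 mm and 7.16 degrees, less where a joint would pass 70% of its speed; a pose out of reach is approached as far as the arm can. A call is refused whole if a number of a shift passes 1 or a number of a turn 1, either way. A call with a gripper value outside its range is refused whole. The fingers move at their own pace and stop on an object; "newtons" is the grip in N (left out, the last holds). Time passes only in rows, so rows that do not move let the fingers close. It gives the time, the measured TCP pose, the force and the opening at its end, in the units of the state.
- telemetry.get_state(): the state, without advancing time (a new reading comes with each control period).
- optics.grab_frame(name): name is "scene" or "top" or "wrist"; returns the picture (400x640x3 uint8, red, green, blue); there is no depth.
- optics.calibration(name): a dict with "fx", "fy", "cx", "cy" (pixels), "k1" (the pictures are not rectified: a ray, as slopes to the right and down, at radius r is drawn at 1 + k1 r^2 times it, then the intrinsics apply), "T" (4x4, takes a point from camera to world coordinates); the wrist camera has in their place "mount" (4x4, takes a point from camera to tool coordinates, whose origin is the TCP and whose axes are the tool frame's). Camera axes: x right, y down, z forward; pixel columns grow to the right and rows downward; lengths in m; the calibration is good to about 2 mm. A picture is of the moment at which its call begins: read the wrist's pose just before it. calibration takes no time and is no camera call.
- job_done(): hands the job in, once; it reports no verdict.
Trained networks look in the newest picture that a camera, given by its name, has taken for a name from the list of things; names that differ only in an ending like _2 or _b are one class to them, and where a whole thing is asked for, a point or a joint stands for the part that bears it (a point fixed in the world has none). Each returns a list of dicts, best first, with "confidence" (0 to 1); they miss things now and then, are a little off and sometimes report something else, mostly with a low value. They report only what shows in the picture. A call takes as long as a camera call.
- finder.look_for(query, camera): "extent" ([left, top, right, bottom] in pixels, round what is visible of it).
- finder.silhouettes(query, camera): "pixels" (400x640 bool, what is visible of it) and "extent" ([left, top, right, bottom] in pixels, round what is visible of it).
- finder.pinpoint(query, camera): "location" ([row, column] in pixels: a listed point, or the origin of a listed thing).
The state is a dict: "t": time; "q": joint angles; "qd": joint speeds; "joint_efforts": joint torques, N m; "eef_pos": TCP position; "ee_rot": TCP orientation; "force": force on the tool from outside, world axes, zero at the start; "moment": the same for the moment, N m; "width": finger opening in m.
Only numpy, scipy, OpenCV 4.12 (cv2) and the standard library are available. Lean on these libraries where they do the work, as an engineer would, in place of code of your own. Each camera call takes 0.05 s, during which the arm holds its last target.

## Working session

There is one attempt and no reset: what is moved stays moved. The work goes in short steps, Python scripts to look and compute and a tool call to move; the robot and the scene stay as the last step left them, time stands still between calls to the robot, and variables do not carry over. Pictures are saved under pics/ and viewed, and the job is handed in when it is done.

Besides the shell and the picture viewer there is one more tool, called after "Call:" by a JSON object that holds its "method" and its "body". play_rows: Moves the arm, as the interface text tells. Its arguments: {"type":"object","properties":{"steps":{"type":"array"},"newtons":{"type":"number"}},"required":["steps"]}

```bash
ls; mkdir -p pics; cat > h.py <<'E'
import numpy as np, cv2
from station import telemetry, optics, job_done, finder
def grab(n,name):
    im=optics.grab_frame(n); cv2.imwrite('pics/'+name,im[:,:,::-1]); return im
def ray(cam,row,col,T=None):
    c=optics.calibration(cam)
    if T is None: T=np.array(c["T"])
    K=np.array([[c["fx"],0,c["cx"]],[0,c["fy"],c["cy"]],[0,0,1]])
    xd=np.array([(col-c["cx"])/c["fx"],(row-c["cy"])/c["fy"]]);x=xd.copy()
    for _ in range(30): x=xd/(1+c["k1"]*(x@x))
    d=T[:3,:3]@np.array([x[0],x[1],1]); return T[:3,3],d
def atz(cam,row,col,z,T=None):
    o,d=ray(cam,row,col,T); return o+d*(z-o[2])/d[2]
def proj(cam,p,T=None):
    c=optics.calibration(cam)
    if T is None: T=np.array(c["T"])
    q=np.linalg.inv(T)@np.append(p,1); x=q[:2]/q[2]; x=x*(1+c["k1"]*(x@x))
    return np.array([c["fy"]*x[1]+c["cy"],c["fx"]*x[0]+c["cx"]])
E
python3 - <<'E'
from h import *
np.set_printoptions(precision=4,suppress=True)
s=telemetry.get_state(); print(s)
for c in("top","scene"):
    grab(c,c+"0.png"); print(c,optics.calibration(c)["T"])
    for q in("lever_pad","release_pad","jack","planter","planter_low_end","batten","far_batten","pin_tin","secateurs"):
        print(q,[(np.round(d["location"],1),round(d["confidence"],2)) for d in finder.pinpoint(q,c)][:3])
print(optics.calibration("wrist"))
E
```

```text
pics
{'t': 0.0, 'q': array([-0.8309,  0.3594,  0.011 , -0.0004, -1.2241, -0.2881]), 'qd': array([ 0.0001, -0.0008, -0.0004, -0.0002, -0.    , -0.0014]), 'joint_efforts': array([  0.0003, -58.2726,  29.3056,   6.9976,   0.0068,  -0.0002]), 'eef_pos': array([ 0.2946, -0.6071,  0.4037]), 'ee_rot': array([0.0792, 1.5691, 2.1017]), 'force': array([-0.7344,  0.5077, -1.0174]), 'moment': array([ 0.0386,  0.0038, -0.0692]), 'width': 0.08754705344425674}
top [[-0.006  -0.9963  0.0859  0.5334]
 [-1.      0.0061  0.0003  0.2061]
 [-0.0009 -0.0859 -0.9963  0.938 ]
 [ 0.      0.      0.      1.    ]]
lever_pad [(array([193.5, 412.2]), 0.78)]
release_pad [(array([187.6, 379.9]), 0.72)]
jack [(array([187.4, 348. ]), 0.76)]
planter [(array([168.5, 278. ]), 0.8), (array([187.5, 378.4]), 0.52)]
planter_low_end []
batten [(array([253.7, 313.3]), 0.82)]
far_batten []
pin_tin [(array([136.1, 369.9]), 0.64)]
secateurs [(array([266.7, 399.7]), 0.67)]
scene [[-0.6293 -0.3165  0.7098  0.0024]
 [-0.7771  0.2581 -0.574   0.6953]
 [-0.0015 -0.9128 -0.4084  0.4375]
 [ 0.      0.      0.      1.    ]]
lever_pad [(array([178.3, 395.3]), 0.69), (array([178. , 370.3]), 0.5)]
release_pad [(array([177. , 368.8]), 0.56)]
jack [(array([223. , 341.9]), 0.79)]
planter [(array([229.9, 267. ]), 0.85)]
planter_low_end []
batten [(array([265.1, 365.3]), 0.9)]
far_batten [(array([246.2, 231.2]), 0.94)]
pin_tin [(array([197.8, 327.7]), 0.65)]
secateurs [(array([234.8, 444. ]), 0.73)]
{'fx': 276.2813001901817, 'fy': 276.2813001901817, 'cx': 319.887925518214, 'cy': 199.9295851614718, 'k1': -0.0011370453156909573, 'mount': array([[-0.0013, -0.2723,  0.9622,  0.0204],
       [-0.0002, -0.9622, -0.2723,  0.0725],
       [ 1.    , -0.0005,  0.0012,  0.    ],
       [ 0.    ,  0.    ,  0.    ,  1.    ]])}
```

View pics/top0.png

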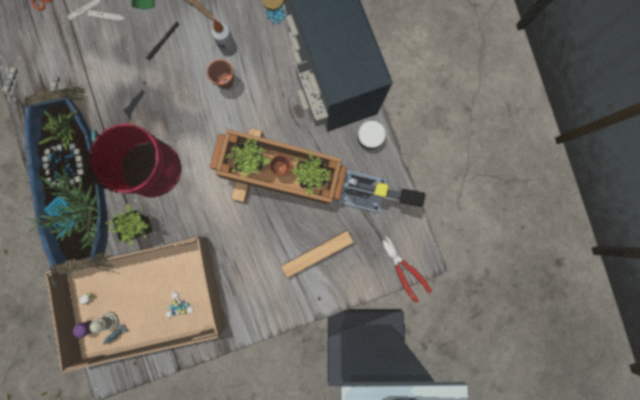

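View pics/scene0.png

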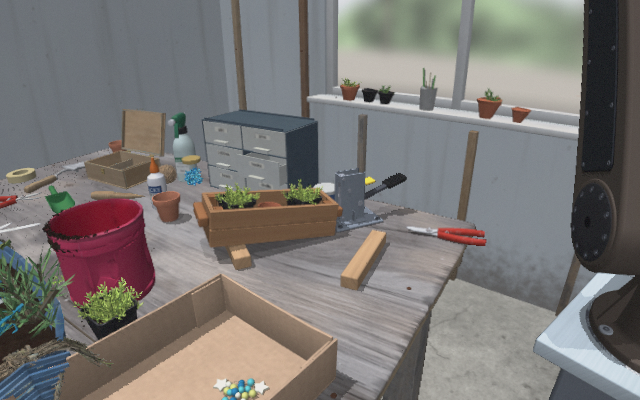

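```bash
python3 - <<'E'
from h import *
np.set_printoptions(precision=4,suppress=True)
lp=atz("top",193.5,412.2,.091);rp=atz("top",187.6,379.9,.099)
jk=atz("top",187.4,348,0); b=atz("top",253.7,313.3,0)
print("lever",lp,atz("scene",178.3,395.3,.091)); print("rel",rp,atz("scene",177,368.8,.099))
print("jack",jk,atz("scene",223,341.9,0)); print("batten",b,atz("scene",265.1,365.3,0))
print("far",atz("scene",246.2,231.2,0)); print("planter",atz("scene",229.9,267,.019),atz("top",168.5,278,.019))
print("tin",atz("top",136.1,369.9,0),"sec",atz("top",266.7,399.7,0))
v=jk-lp; print("yaw y axis",np.degrees(np.arctan2(v[1],v[0])))
# silhouette of battens / jack in top
for q,z in(("batten",.028),("planter",.08),("jack",.0),("secateurs",.01)):
    r=finder.silhouettes(q,"top")
    for d in r[:2]:
        m=d["pixels"].astype(np.uint8); cs,_=cv2.findContours(m,0,2); c=max(cs,key=cv2.contourArea)
        box=cv2.boxPoints(cv2.minAreaRect(c)); print(q,d["confidence"],d["extent"]); print(np.array([atz("top",y,x,z)[:2] for x,y in box]))
E
```

```text
lever [ 0.6237 -0.0108  0.091 ] [ 0.6101 -0.0071  0.091 ]
rel [0.6371 0.0664 0.099 ] [0.6433 0.0532 0.099 ]
jack [0.6504 0.1331 0.    ] [0.6432 0.139  0.    ]
batten [0.4794 0.2244 0.    ] [0.4734 0.2226 0.    ]
far [0.7117 0.3994 0.    ]
planter [0.6961 0.3163 0.019 ] [0.698  0.3138 0.019 ]
tin [0.7866 0.0735 0.    ] sec [0.4449 0.0031 0.    ]
yaw y axis 79.48652283809172
batten 0.61 [283.3, 230.2, 353.7, 278.4]
[[0.4519 0.3044]
 [0.5381 0.1414]
 [0.5078 0.1254]
 [0.4221 0.2881]]
batten 0.29 [232.1, 130.8, 261.8, 204.3]
[[0.6198 0.4325]
 [0.6644 0.421 ]
 [0.6539 0.3835]
 [0.6094 0.3951]]
planter 0.68 [208.4, 127.2, 344.7, 205.3]
[[0.6735 0.4772]
 [0.7936 0.4481]
 [0.7064 0.1337]
 [0.5885 0.1662]]
jack 0.98 [337.1, 171.5, 427.6, 213.1]
[[ 0.6088  0.1612]
 [ 0.7002  0.1374]
 [ 0.6461 -0.0715]
 [ 0.5554 -0.0461]]
secateurs 0.6 [382.2, 240.0, 430.9, 304.4]
[[ 0.4913  0.0751]
 [ 0.5278  0.025 ]
 [ 0.3854 -0.0788]
 [ 0.3498 -0.0288]]
```

```bash
python3 - <<'E'
import cv2
a=cv2.imread('pics/top0.png')[110:310,200:450]; cv2.imwrite('pics/top0z.png',cv2.resize(a,None,fx=3,fy=3,interpolation=cv2.INTER_CUBIC))
a=cv2.imread('pics/scene0.png')[150:300,190:500]; cv2.imwrite('pics/scene0z.png',cv2.resize(a,None,fx=2.5,fy=2.5,interpolation=cv2.INTER_CUBIC))
E
```

```text
(no output)
```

View pics/top0z.png

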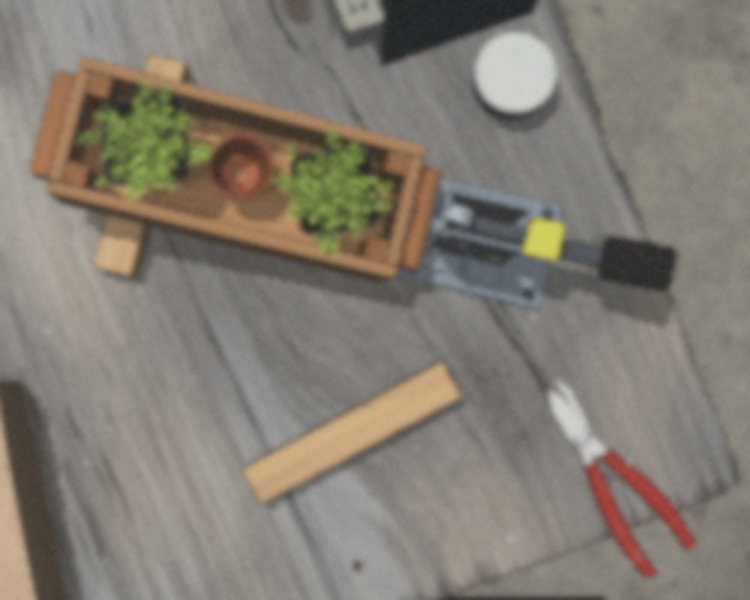

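View pics/scene0z.png

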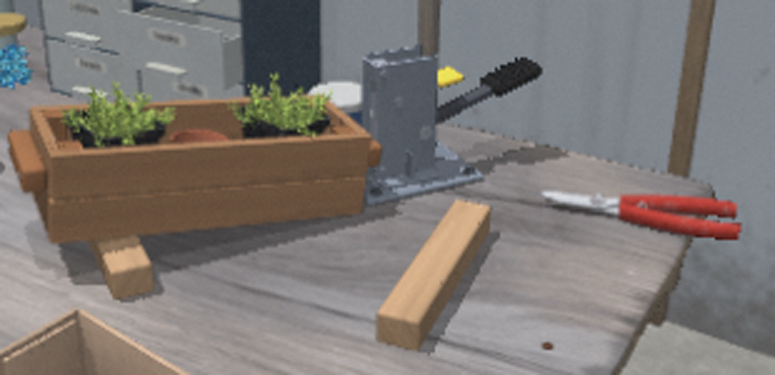

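```bash
python3 - <<'E'
from h import *
np.set_printoptions(precision=4,suppress=True)
def z(x,y,h): return atz("top",110+(y-1)/3,200+(x-1)/3,h)
for n,l in dict(rel=[(544,240,.099)],pad=[(637,263,.091)],padc=[(603,237,.1),(675,250,.075),(668,290,.075),(600,277,.1)],
 bat=[(442,363,.028),(463,396,.028),(265,503,.028),(245,468,.028)],jb=[(443,180,.008),(560,207,.008),(540,305,.008),(430,283,.008)],
 far=[(97,267,.028),(132,277,.028),(150,57,.028),(187,60,.028)],rim=[(82,60,.115),(52,190,.115),(423,152,.077),(392,275,.077)]).items():
    P=np.array([z(*a) for a in l]); print(n,P[:,:2],P.mean(0)[:2])
E
```

```text
rel [[0.6323 0.0639]] [0.6323 0.0639]
pad [[ 0.6146 -0.0101]] [ 0.6146 -0.0101]
padc [[ 0.6342  0.0181]
 [ 0.6264 -0.0449]
 [ 0.5944 -0.0383]
 [ 0.603   0.0212]] [ 0.6145 -0.011 ]
bat [[0.5378 0.1392]
 [0.5102 0.122 ]
 [0.4232 0.2869]
 [0.452  0.3035]] [0.4808 0.2129]
jb [[0.6958 0.1349]
 [0.6716 0.034 ]
 [0.5869 0.0531]
 [0.6064 0.1472]] [0.6402 0.0923]
far [[0.6201 0.4287]
 [0.6114 0.3991]
 [0.8005 0.3861]
 [0.7977 0.3543]] [0.7074 0.3921]
rim [[0.773  0.4216]
 [0.6713 0.443 ]
 [0.7066 0.156 ]
 [0.6076 0.1817]] [0.6896 0.3006]
```

```bash
cat >> h.py <<'E'
from scipy.spatial.transform import Rotation as Ro
from scipy.linalg import logm
u=np.array([.2334,.9724,0]);e=np.array([.9724,-.2334,0]);J=np.array([.6497,.136,0])
def plan(p,R,N=None,p0=None,R0=None):
    s=telemetry.get_state()
    if p0 is None: p0=s["eef_pos"]
    if R0 is None: R0=Ro.from_euler("xyz",s["ee_rot"]).as_matrix()
    rv=Ro.from_matrix(R0.T@R).as_rotvec(); d=R0.T@(p-p0)
    if N is None: N=int(np.ceil(max(np.linalg.norm(d)/.024,np.degrees(np.linalg.norm(rv))/5.9,1)))
    r=Ro.from_rotvec(rv/N).as_matrix(); S=sum(np.linalg.matrix_power(r,k) for k in range(N))
    t=np.linalg.solve(S,d)
    print(f"N={N} t={np.round(t/.025,3)} a={np.round(np.degrees(rv/N)/6,3)}")
def down(ydir,tilt=0):
    # tool y along ydir (horizontal); tilt>0: flange leans toward +ydir
    y=np.array(ydir)/np.linalg.norm(ydir); x=np.array([0,0,-1.]); 
    c,s=np.cos(tilt),np.sin(tilt); X=c*x-s*y; Y=c*y+s*x
    return np.column_stack([X,Y,np.cross(X,Y)])
E
python3 - <<'E'
from h import *
R=down(-u); p=np.array([.613,-.016,.178+.091+.025])
s=telemetry.get_state(); R0=Ro.from_euler("xyz",s["ee_rot"]).as_matrix(); print(R0); print(R)
plan(p,R)
for N in(20,25,30): plan(p,R,N)
E
```

```text
[[-4.00700382e-05 -8.99649903e-01 -4.36612013e-01]
 [ 4.15911389e-06 -4.36612014e-01  8.99649904e-01]
 [-9.99999999e-01  3.42330870e-05  2.12368065e-05]]
[[ 0.         -0.23339564 -0.97238186]
 [ 0.         -0.97238186  0.23339564]
 [-1.         -0.          0.        ]]
N=29 t=[ 0.153 -0.938  0.189] a=[-0.291  0.    -0.   ]
N=20 t=[ 0.221 -1.358  0.283] a=[-0.422  0.    -0.   ]
N=25 t=[ 0.177 -1.088  0.222] a=[-0.337  0.    -0.   ]
N=30 t=[ 0.148 -0.907  0.182] a=[-0.281  0.    -0.   ]
```

Call:
{"method": "play_rows", "body": {"steps": [{"gripper": 0, "ty": -0.9, "tz": 0.18, "ax": -0.281}, {"gripper": 0, "ty": -0.9, "tz": 0.18, "ax": -0.281}, {"gripper": 0, "ty": -0.9, "tz": 0.18, "ax": -0.281}, {"gripper": 0, "ty": -0.9, "tz": 0.18, "ax": -0.281}, {"gripper": 0, "ty": -0.9, "tz": 0.18, "ax": -0.281}, {"gripper": 0, "ty": -0.9, "tz": 0.18, "ax": -0.281}, {"gripper": 0, "ty": -0.9, "tz": 0.18, "ax": -0.281}, {"gripper": 0, "ty": -0.9, "tz": 0.18, "ax": -0.281}, {"gripper": 0, "ty": -0.9, "tz": 0.18, "ax": -0.281}, {"gripper": 0, "ty": -0.9, "tz": 0.18, "ax": -0.281}, {"gripper": 0, "ty": -0.9, "tz": 0.18, "ax": -0.281}, {"gripper": 0, "ty": -0.9, "tz": 0.18, "ax": -0.281}, {"gripper": 0, "ty": -0.9, "tz": 0.18, "ax": -0.281}, {"gripper": 0, "ty": -0.9, "tz": 0.18, "ax": -0.281}, {"gripper": 0, "ty": -0.9, "tz": 0.18, "ax": -0.281}, {"gripper": 0, "ty": -0.9, "tz": 0.18, "ax": -0.281}, {"gripper": 0, "ty": -0.9, "tz": 0.18, "ax": -0.281}, {"gripper": 0, "ty": -0.9, "tz": 0.18, "ax": -0.281}, {"gripper": 0, "ty": -0.9, "tz": 0.18, "ax": -0.281}, {"gripper": 0, "ty": -0.9, "tz": 0.18, "ax": -0.281}]}}

```text
invalid input
```

```bash
python3 - <<'E'
from h import *
R=down(-u); p=np.array([.613,-.016,.178+.091+.025])
s=telemetry.get_state(); print(s["eef_pos"],s["q"])
plan(p,R,11)
E
```

```text
[ 0.29467569 -0.60728076  0.40464296] [-8.30901389e-01  3.58649479e-01  1.19197282e-02  2.84840033e-05
 -1.22409666e+00 -2.88075294e-01]
N=11 t=[ 0.402 -2.46   0.559] a=[-0.767  0.    -0.   ]
```

Call:
{"method": "play_rows", "body": {"steps": [{"gripper": 0, "tx": 0, "ty": -0.9, "tz": 0.18, "ax": -0.28, "ay": 0, "az": 0}, {"gripper": 0, "tx": 0, "ty": -0.9, "tz": 0.18, "ax": -0.28, "ay": 0, "az": 0}, {"gripper": 0, "tx": 0, "ty": -0.9, "tz": 0.18, "ax": -0.28, "ay": 0, "az": 0}, {"gripper": 0, "tx": 0, "ty": -0.9, "tz": 0.18, "ax": -0.28, "ay": 0, "az": 0}, {"gripper": 0, "tx": 0, "ty": -0.9, "tz": 0.18, "ax": -0.28, "ay": 0, "az": 0}, {"gripper": 0, "tx": 0, "ty": -0.9, "tz": 0.18, "ax": -0.28, "ay": 0, "az": 0}, {"gripper": 0, "tx": 0, "ty": -0.9, "tz": 0.18, "ax": -0.28, "ay": 0, "az": 0}, {"gripper": 0, "tx": 0, "ty": -0.9, "tz": 0.18, "ax": -0.28, "ay": 0, "az": 0}, {"gripper": 0, "tx": 0, "ty": -0.9, "tz": 0.18, "ax": -0.28, "ay": 0, "az": 0}, {"gripper": 0, "tx": 0, "ty": -0.9, "tz": 0.18, "ax": -0.28, "ay": 0, "az": 0}, {"gripper": 0, "tx": 0, "ty": -0.9, "tz": 0.18, "ax": -0.28, "ay": 0, "az": 0}, {"gripper": 0, "tx": 0, "ty": -0.9, "tz": 0.18, "ax": -0.28, "ay": 0, "az": 0}, {"gripper": 0, "tx": 0, "ty": -0.9, "tz": 0.18, "ax": -0.28, "ay": 0, "az": 0}, {"gripper": 0, "tx": 0, "ty": -0.9, "tz": 0.18, "ax": -0.28, "ay": 0, "az": 0}, {"gripper": 0, "tx": 0, "ty": -0.9, "tz": 0.18, "ax": -0.28, "ay": 0, "az": 0}, {"gripper": 0, "tx": 0, "ty": -0.9, "tz": 0.18, "ax": -0.28, "ay": 0, "az": 0}, {"gripper": 0, "tx": 0, "ty": -0.9, "tz": 0.18, "ax": -0.28, "ay": 0, "az": 0}, {"gripper": 0, "tx": 0, "ty": -0.9, "tz": 0.18, "ax": -0.28, "ay": 0, "az": 0}, {"gripper": 0, "tx": 0, "ty": -0.9, "tz": 0.18, "ax": -0.28, "ay": 0, "az": 0}, {"gripper": 0, "tx": 0, "ty": -0.9, "tz": 0.18, "ax": -0.28, "ay": 0, "az": 0}]}}

```text
t: 2.87
eef_pos: [0.5663, -0.2442, 0.4047]
ee_rot: [-2.77, 1.571, -0.16]
force: [0.3, 0.4, 0.7]
width: 0.0007
```

```bash
python3 - <<'E'
from h import *
R=down(-u); p=np.array([.613,-.016,.178+.091+.025])
s=telemetry.get_state(); print(s["t"],s["eef_pos"],s["q"])
plan(p,R,11)
E
```

```text
2.8667 [ 0.56634821 -0.24417469  0.4047346 ] [-9.08207936e-02  2.63665738e-01 -1.23260422e-01  1.53554089e-05
 -1.18366394e+00 -4.40327064e-01]
N=11 t=[ 0.403 -0.834  0.165] a=[-0.257 -0.     0.   ]
```

Call:
{"method": "play_rows", "body": {"steps": [{"gripper": 0, "tx": 0.4, "ty": -0.83, "tz": 0.16, "ax": -0.26, "ay": 0, "az": 0}, {"gripper": 0, "tx": 0.4, "ty": -0.83, "tz": 0.16, "ax": -0.26, "ay": 0, "az": 0}, {"gripper": 0, "tx": 0.4, "ty": -0.83, "tz": 0.16, "ax": -0.26, "ay": 0, "az": 0}, {"gripper": 0, "tx": 0.4, "ty": -0.83, "tz": 0.16, "ax": -0.26, "ay": 0, "az": 0}, {"gripper": 0, "tx": 0.4, "ty": -0.83, "tz": 0.16, "ax": -0.26, "ay": 0, "az": 0}, {"gripper": 0, "tx": 0.4, "ty": -0.83, "tz": 0.16, "ax": -0.26, "ay": 0, "az": 0}, {"gripper": 0, "tx": 0.4, "ty": -0.83, "tz": 0.16, "ax": -0.26, "ay": 0, "az": 0}, {"gripper": 0, "tx": 0.4, "ty": -0.83, "tz": 0.16, "ax": -0.26, "ay": 0, "az": 0}, {"gripper": 0, "tx": 0.4, "ty": -0.83, "tz": 0.16, "ax": -0.26, "ay": 0, "az": 0}, {"gripper": 0, "tx": 0.4, "ty": -0.83, "tz": 0.16, "ax": -0.26, "ay": 0, "az": 0}, {"gripper": 0, "tx": 0.4, "ty": -0.83, "tz": 0.16, "ax": -0.26, "ay": 0, "az": 0}]}}

```text
t: 3.78
eef_pos: [0.6134, -0.0175, 0.2943]
ee_rot: [-2.838, 1.57, 0.072]
force: [-0.7, 0.0, 0.1]
width: 0.0005
```

```bash
python3 - <<'E'
from h import *
s=telemetry.get_state(); print(s["t"],s["eef_pos"],s["force"])
grab("wrist","w1.png"); grab("scene","s1.png")
R0=Ro.from_euler("xyz",s["ee_rot"]).as_matrix();T=np.eye(4);T[:3,:3]=R0;T[:3,3]=s["eef_pos"]
T=T@np.array(optics.calibration("wrist")["mount"])
for q,z in(("lever_pad",.091),("release_pad",.099)):
    for d in finder.pinpoint(q,"wrist")[:2]: print(q,d["confidence"],d["location"],atz("wrist",*d["location"],z,T))
E
```

```text
3.7833 [ 0.61343783 -0.01749858  0.29431774] [-0.68450467  0.01917889  0.08687649]
lever_pad 0.7 [242.8, 317.3] [ 0.61844857 -0.00714346  0.091     ]
release_pad 0.45 [240.2, 318.4] [ 0.61634414 -0.01242133  0.099     ]
```

View pics/w1.png

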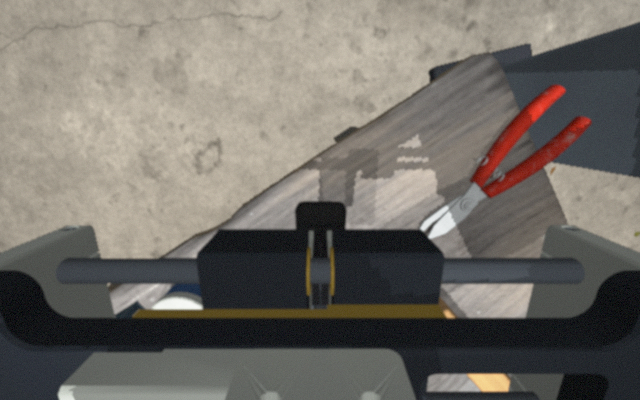

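View pics/s1.png

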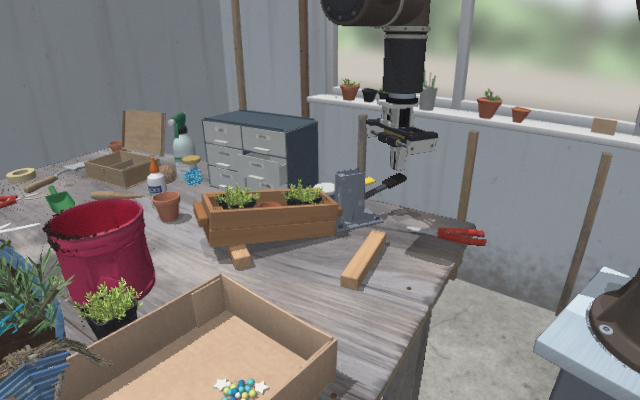

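Call:
{"method": "play_rows", "body": {"steps": [{"gripper": 0, "tx": 0.6, "ty": 0, "tz": 0, "ax": 0, "ay": 0, "az": 0}, {"gripper": 0, "tx": 0.5, "ty": 0, "tz": 0, "ax": 0, "ay": 0, "az": 0}, {"gripper": 0, "tx": 0.5, "ty": 0, "tz": 0, "ax": 0, "ay": 0, "az": 0}, {"gripper": 0, "tx": 0.5, "ty": 0, "tz": 0, "ax": 0, "ay": 0, "az": 0}, {"gripper": 0, "tx": 0.5, "ty": 0, "tz": 0, "ax": 0, "ay": 0, "az": 0}, {"gripper": 0, "tx": 0.5, "ty": 0, "tz": 0, "ax": 0, "ay": 0, "az": 0}, {"gripper": 0, "tx": 0.5, "ty": 0, "tz": 0, "ax": 0, "ay": 0, "az": 0}, {"gripper": 0, "tx": 0.1, "ty": 0, "tz": 0, "ax": 0, "ay": 0, "az": 0}, {"gripper": 0, "tx": 0, "ty": 0, "tz": 0, "ax": 0, "ay": 0, "az": 0}]}}

```text
t: 4.73
eef_pos: [0.6142, -0.0192, 0.2033]
ee_rot: [-2.765, 1.568, 0.143]
force: [-1.7, 0.7, 7.7]
width: 0.0006
```

```bash
python3 - <<'E'
from h import *
s=telemetry.get_state(); print(s["t"],s["eef_pos"],s["eef_pos"][2]-.178,s["force"])
im=grab("scene","s2.png"); cv2.imwrite('pics/s2z.png',cv2.resize(im[120:300,190:500,::-1],None,fx=2.5,fy=2.5,interpolation=cv2.INTER_CUBIC))
E
```

```text
4.7333 [ 0.61417671 -0.01919087  0.2032565 ] 0.025256502759614302 [-1.71062729  0.70116828  7.67107539]
```

View pics/s2z.png

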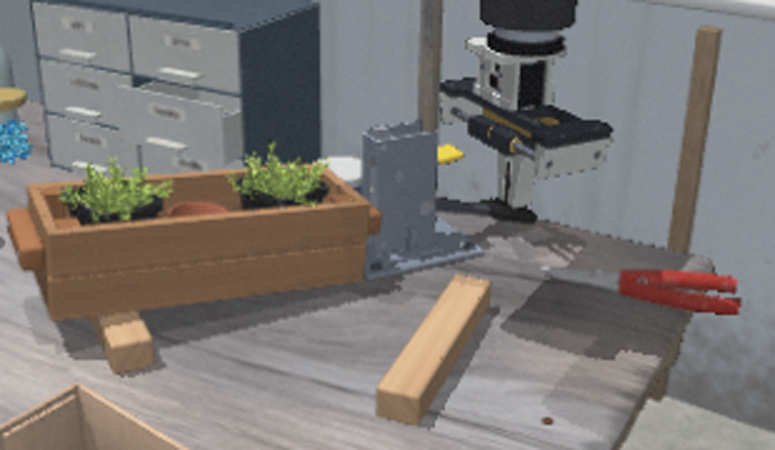

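Call:
{"method": "play_rows", "body": {"steps": [{"gripper": 0, "tx": -0.6, "ty": 0, "tz": 0, "ax": 0, "ay": 0, "az": 0}, {"gripper": 0, "tx": -0.8, "ty": 0, "tz": 0, "ax": 0, "ay": 0, "az": 0}, {"gripper": 0, "tx": -0.8, "ty": 0, "tz": 0, "ax": 0, "ay": 0, "az": 0}, {"gripper": 0, "tx": -0.8, "ty": 0, "tz": 0, "ax": 0, "ay": 0, "az": 0}, {"gripper": 0, "tx": 0, "ty": 0, "tz": 0, "ax": 0, "ay": 0, "az": 0}, {"gripper": 0, "tx": 0, "ty": 0, "tz": 0, "ax": 0, "ay": 0, "az": 0}, {"gripper": 0, "tx": 0, "ty": 0, "tz": 0, "ax": 0, "ay": 0, "az": 0}, {"gripper": 0, "tx": 0, "ty": 0, "tz": 0, "ax": 0, "ay": 0, "az": 0}]}}

```text
t: 5.45
eef_pos: [0.6129, -0.0191, 0.2765]
ee_rot: [0.347, 1.57, -3.028]
force: [-0.1, 0.7, -0.2]
width: 0.0007
```

```bash
python3 - <<'E'
from h import *
s=telemetry.get_state(); print(s["t"],s["eef_pos"],s["eef_pos"][2]-.178,s["force"])
im=grab("scene","s3.png"); cv2.imwrite('pics/s3z.png',cv2.resize(im[120:300,190:500,::-1],None,fx=2.5,fy=2.5,interpolation=cv2.INTER_CUBIC))
E
```

```text
5.45 [ 0.61294375 -0.01911301  0.27654621] 0.09854620692345323 [-0.10709925  0.73511813 -0.20922617]
```

View pics/s3z.png

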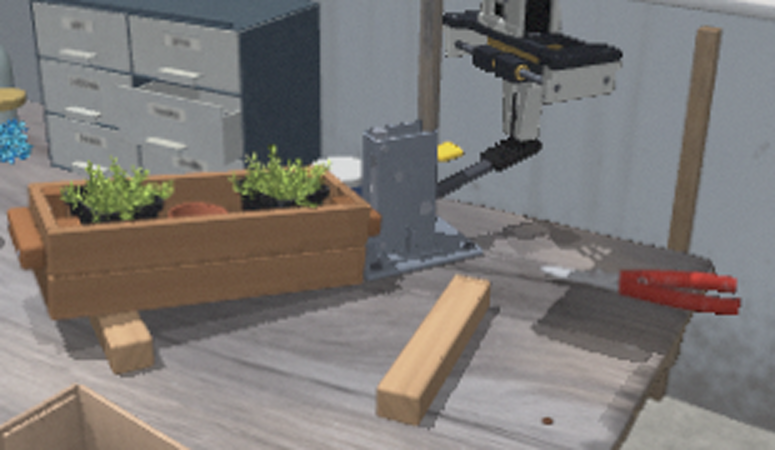

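Call:
{"method": "play_rows", "body": {"steps": [{"gripper": 0, "tx": 0.5, "ty": 0, "tz": 0, "ax": 0, "ay": 0, "az": 0}, {"gripper": 0, "tx": 0.5, "ty": 0, "tz": 0, "ax": 0, "ay": 0, "az": 0}, {"gripper": 0, "tx": 0.5, "ty": 0, "tz": 0, "ax": 0, "ay": 0, "az": 0}, {"gripper": 0, "tx": 0.5, "ty": 0, "tz": 0, "ax": 0, "ay": 0, "az": 0}, {"gripper": 0, "tx": 0.5, "ty": 0, "tz": 0, "ax": 0, "ay": 0, "az": 0}, {"gripper": 0, "tx": 0.5, "ty": 0, "tz": 0, "ax": 0, "ay": 0, "az": 0}, {"gripper": 0, "tx": 0, "ty": 0, "tz": 0, "ax": 0, "ay": 0, "az": 0}, {"gripper": 0, "tx": 0, "ty": 0, "tz": 0, "ax": 0, "ay": 0, "az": 0}, {"gripper": 0, "tx": -0.8, "ty": 0, "tz": 0, "ax": 0, "ay": 0, "az": 0}, {"gripper": 0, "tx": -0.8, "ty": 0, "tz": 0, "ax": 0, "ay": 0, "az": 0}, {"gripper": 0, "tx": -0.8, "ty": 0, "tz": 0, "ax": 0, "ay": 0, "az": 0}, {"gripper": 0, "tx": -0.8, "ty": 0, "tz": 0, "ax": 0, "ay": 0, "az": 0}, {"gripper": 0, "tx": 0, "ty": 0, "tz": 0, "ax": 0, "ay": 0, "az": 0}, {"gripper": 0, "tx": 0, "ty": 0, "tz": 0, "ax": 0, "ay": 0, "az": 0}, {"gripper": 0, "tx": 0, "ty": 0, "tz": 0, "ax": 0, "ay": 0, "az": 0}]}}

```text
t: 6.75
eef_pos: [0.6129, -0.0186, 0.2812]
ee_rot: [0.256, 1.569, -3.119]
force: [0.1, -0.4, -0.6]
width: 0.0003
```

```bash
python3 - <<'E'
from h import *
s=telemetry.get_state(); print(s["t"],s["eef_pos"],s["eef_pos"][2]-.178,s["force"])
im=grab("scene","s4.png"); cv2.imwrite('pics/s4z.png',cv2.resize(im[120:300,190:500,::-1],None,fx=2.5,fy=2.5,interpolation=cv2.INTER_CUBIC))
E
```

```text
6.75 [ 0.61291855 -0.01861421  0.28119947] 0.10319946820888454 [ 0.13640402 -0.42577933 -0.60637778]
```

View pics/s4z.png

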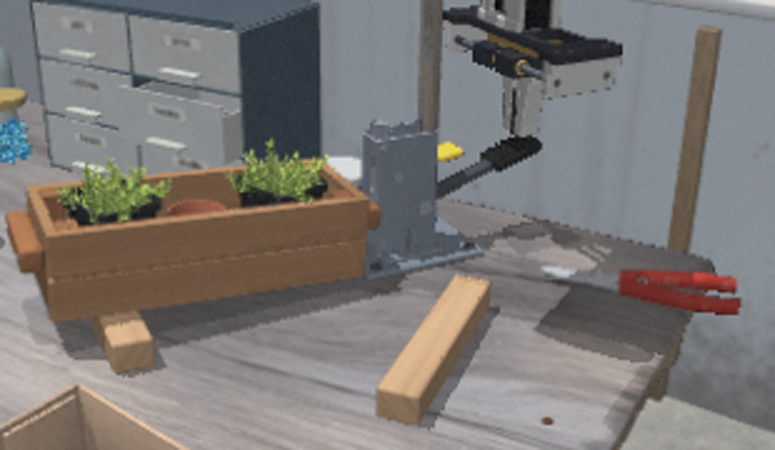

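Call:
{"method": "play_rows", "body": {"steps": [{"gripper": 0, "tx": 0.7, "ty": 0, "tz": 0, "ax": 0, "ay": 0, "az": 0}, {"gripper": 0, "tx": 0.5, "ty": 0, "tz": 0, "ax": 0, "ay": 0, "az": 0}, {"gripper": 0, "tx": 0.5, "ty": 0, "tz": 0, "ax": 0, "ay": 0, "az": 0}, {"gripper": 0, "tx": 0.5, "ty": 0, "tz": 0, "ax": 0, "ay": 0, "az": 0}, {"gripper": 0, "tx": 0.5, "ty": 0, "tz": 0, "ax": 0, "ay": 0, "az": 0}, {"gripper": 0, "tx": 0.5, "ty": 0, "tz": 0, "ax": 0, "ay": 0, "az": 0}, {"gripper": 0, "tx": 0, "ty": 0, "tz": 0, "ax": 0, "ay": 0, "az": 0}, {"gripper": 0, "tx": 0, "ty": 0, "tz": 0, "ax": 0, "ay": 0, "az": 0}, {"gripper": 0, "tx": -0.8, "ty": 0, "tz": 0, "ax": 0, "ay": 0, "az": 0}, {"gripper": 0, "tx": -0.8, "ty": 0, "tz": 0, "ax": 0, "ay": 0, "az": 0}, {"gripper": 0, "tx": -0.8, "ty": 0, "tz": 0, "ax": 0, "ay": 0, "az": 0}, {"gripper": 0, "tx": -0.8, "ty": 0, "tz": 0, "ax": 0, "ay": 0, "az": 0}, {"gripper": 0, "tx": 0, "ty": 0, "tz": 0, "ax": 0, "ay": 0, "az": 0}, {"gripper": 0, "tx": 0, "ty": 0, "tz": 0, "ax": 0, "ay": 0, "az": 0}, {"gripper": 0, "tx": 0, "ty": 0, "tz": 0, "ax": 0, "ay": 0, "az": 0}]}}

```text
t: 8.05
eef_pos: [0.6128, -0.0186, 0.2809]
ee_rot: [0.328, 1.569, -3.047]
force: [0.6, -0.1, 0.2]
width: 0.0005
```

Call:
{"method": "play_rows", "body": {"steps": [{"gripper": 0, "tx": 0.7, "ty": 0, "tz": 0, "ax": 0, "ay": 0, "az": 0}, {"gripper": 0, "tx": 0.5, "ty": 0, "tz": 0, "ax": 0, "ay": 0, "az": 0}, {"gripper": 0, "tx": 0.5, "ty": 0, "tz": 0, "ax": 0, "ay": 0, "az": 0}, {"gripper": 0, "tx": 0.5, "ty": 0, "tz": 0, "ax": 0, "ay": 0, "az": 0}, {"gripper": 0, "tx": 0.5, "ty": 0, "tz": 0, "ax": 0, "ay": 0, "az": 0}, {"gripper": 0, "tx": 0.5, "ty": 0, "tz": 0, "ax": 0, "ay": 0, "az": 0}, {"gripper": 0, "tx": 0, "ty": 0, "tz": 0, "ax": 0, "ay": 0, "az": 0}, {"gripper": 0, "tx": 0, "ty": 0, "tz": 0, "ax": 0, "ay": 0, "az": 0}, {"gripper": 0, "tx": -0.8, "ty": 0, "tz": 0, "ax": 0, "ay": 0, "az": 0}, {"gripper": 0, "tx": -0.8, "ty": 0, "tz": 0, "ax": 0, "ay": 0, "az": 0}, {"gripper": 0, "tx": -0.8, "ty": 0, "tz": 0, "ax": 0, "ay": 0, "az": 0}, {"gripper": 0, "tx": -0.8, "ty": 0, "tz": 0, "ax": 0, "ay": 0, "az": 0}, {"gripper": 0, "tx": 0, "ty": 0, "tz": 0, "ax": 0, "ay": 0, "az": 0}, {"gripper": 0, "tx": 0, "ty": 0, "tz": 0, "ax": 0, "ay": 0, "az": 0}, {"gripper": 0, "tx": 0, "ty": 0, "tz": 0, "ax": 0, "ay": 0, "az": 0}]}}

```text
t: 9.3
eef_pos: [0.6127, -0.0186, 0.2806]
ee_rot: [0.332, 1.568, -3.043]
force: [-0.7, -1.0, 0.2]
width: 0.0006
```

```bash
python3 - <<'E'
from h import *
s=telemetry.get_state(); print(s["t"],s["eef_pos"],s["eef_pos"][2]-.178,s["force"])
im=grab("scene","s5.png"); cv2.imwrite('pics/s5z.png',cv2.resize(im[120:300,190:500,::-1],None,fx=2.5,fy=2.5,interpolation=cv2.INTER_CUBIC))
E
```

```text
9.3 [ 0.61274258 -0.01861705  0.28057197] 0.10257197036233684 [-0.68259811 -0.97004607  0.18337854]
```

View pics/s5z.png

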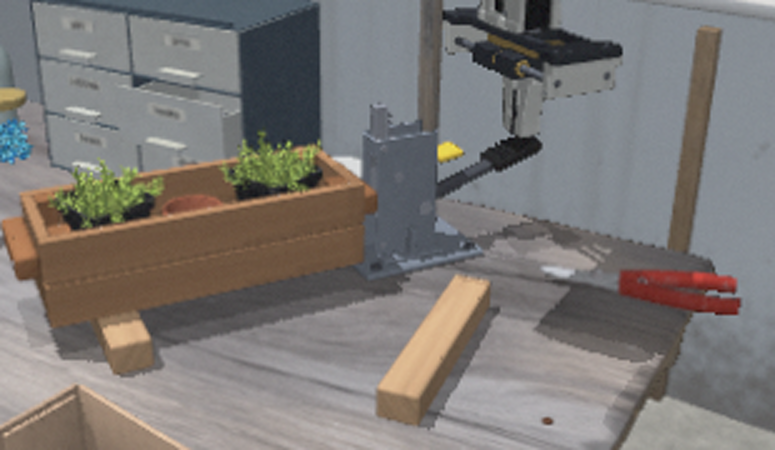

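Call:
{"method": "play_rows", "body": {"steps": [{"gripper": 0, "tx": 0.7, "ty": 0, "tz": 0, "ax": 0, "ay": 0, "az": 0}, {"gripper": 0, "tx": 0.5, "ty": 0, "tz": 0, "ax": 0, "ay": 0, "az": 0}, {"gripper": 0, "tx": 0.5, "ty": 0, "tz": 0, "ax": 0, "ay": 0, "az": 0}, {"gripper": 0, "tx": 0.5, "ty": 0, "tz": 0, "ax": 0, "ay": 0, "az": 0}, {"gripper": 0, "tx": 0.5, "ty": 0, "tz": 0, "ax": 0, "ay": 0, "az": 0}, {"gripper": 0, "tx": 0.5, "ty": 0, "tz": 0, "ax": 0, "ay": 0, "az": 0}, {"gripper": 0, "tx": 0, "ty": 0, "tz": 0, "ax": 0, "ay": 0, "az": 0}, {"gripper": 0, "tx": 0, "ty": 0, "tz": 0, "ax": 0, "ay": 0, "az": 0}, {"gripper": 0, "tx": -0.8, "ty": 0, "tz": 0, "ax": 0, "ay": 0, "az": 0}, {"gripper": 0, "tx": -0.8, "ty": 0, "tz": 0, "ax": 0, "ay": 0, "az": 0}, {"gripper": 0, "tx": -0.8, "ty": 0, "tz": 0, "ax": 0, "ay": 0, "az": 0}, {"gripper": 0, "tx": -0.8, "ty": 0, "tz": 0, "ax": 0, "ay": 0, "az": 0}, {"gripper": 0, "tx": 0, "ty": 0, "tz": 0, "ax": 0, "ay": 0, "az": 0}, {"gripper": 0, "tx": -0.4, "ty": 0, "tz": 0, "ax": 0, "ay": 0, "az": 0}, {"gripper": 0, "tx": -0.4, "ty": 0, "tz": 0, "ax": 0, "ay": 0, "az": 0}]}}

```text
t: 10.6
eef_pos: [0.6127, -0.0187, 0.301]
ee_rot: [0.419, 1.567, -2.956]
force: [0.7, -1.1, -0.1]
width: 0.0004
```

```bash
python3 - <<'E'
from h import *
s=telemetry.get_state(); print(s["t"],s["eef_pos"],s["eef_pos"][2]-.178,s["force"],s["q"])
im=grab("scene","s6.png"); cv2.imwrite('pics/s6z.png',cv2.resize(im[120:300,190:500,::-1],None,fx=2.5,fy=2.5,interpolation=cv2.INTER_CUBIC))
im=grab("top","t6.png"); cv2.imwrite('pics/t6z.png',cv2.resize(im[110:310,200:450,::-1],None,fx=3,fy=3,interpolation=cv2.INTER_CUBIC))
# predicted corner of planter low end near side at heights
for h in (.023,.030,.035,.042): print(h,(proj("scene",J+.036*u-.055*e+[0,0,h])[::-1]-[190,120])*2.5)
E
```

```text
10.6 [ 0.61270364 -0.01868881  0.30099436] 0.12299435857287572 [ 0.68697362 -1.06869406 -0.06718278] [ 2.87622684e-01  3.42726164e-01 -2.64194294e-01 -4.32388965e-04
 -9.67356923e-01 -5.20762040e-01]
0.023 [370.21473647 264.41162672]
0.03 [370.27263163 257.56431059]
0.035 [370.31409788 252.64534712]
0.042 [370.3723069  245.71936189]
```

View pics/s6z.png

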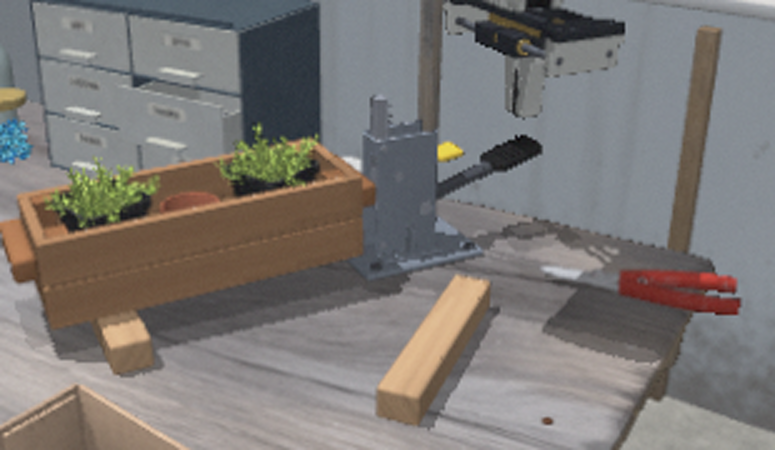

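View pics/t6z.png

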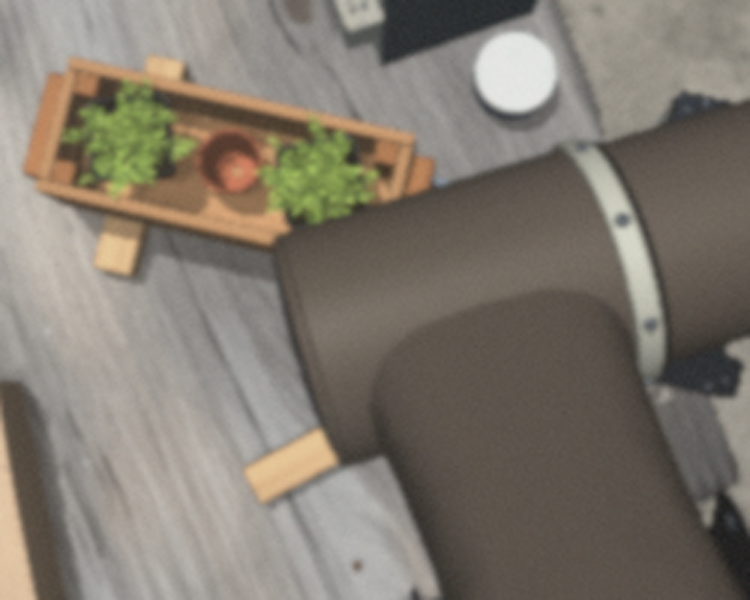

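```bash
cat >> h.py <<'E'
a=np.array([.4648,-.8854,0]); G=np.array([.445,.281,.0245]); Rg=down(a,-.5)
Gf=J+.0925*u-.077*e+[0,0,.0245]; Rf=down(e,-.5)
E
python3 - <<'E'
from h import *
print(Rg.round(3),G-.159*Rg[:,0], Gf,Gf-.159*Rf[:,0])
for N in(20,22,24):plan(G-.229*Rg[:,0],Rg,N)
E
```

```text
[[ 0.223  0.408 -0.885]
 [-0.424 -0.777 -0.465]
 [-0.878  0.479  0.   ]] [0.40956843 0.34849379 0.16403563] [0.5964147 0.2439188 0.0245   ] [0.52229133 0.26171024 0.16403563]
N=20 t=[-0.061 -0.873  0.369] a=[-0.335  0.085  0.228]
N=22 t=[-0.057 -0.794  0.334] a=[-0.304  0.077  0.207]
N=24 t=[-0.053 -0.728  0.305] a=[-0.279  0.071  0.19 ]
```

```bash
python3 - <<'E'
from h import *
s=telemetry.get_state();p=s["eef_pos"];R=Ro.from_euler("xyz",s["ee_rot"]).as_matrix()
r=Ro.from_rotvec(np.radians(6)*np.array([-.335,.085,.228])).as_matrix()
for k in range(20):
    p=p+R@np.array([-.061,-.873,.369])*.025; R=R@r
    tip=p+.178*R[:,0]
    b=[(p+.112*R[:,0]+i*.039*R[:,1]+j*.096*R[:,2]) for i in(-1,1) for j in(-1,1)]
    print(k,p.round(3),"tip",tip.round(3),"jack e,u",[(round((q-J)@e,3),round((q-J)@u,3),round(q[2],3)) for q in b if abs((q-J)@e)<.06])
E
```

```text
0 [0.61  0.005 0.305] tip [0.611 0.    0.127] jack e,u []
1 [0.605 0.028 0.306] tip [0.607 0.019 0.128] jack e,u []
2 [0.599 0.051 0.306] tip [0.602 0.038 0.128] jack e,u []
3 [0.593 0.074 0.306] tip [0.597 0.056 0.128] jack e,u [(np.float64(0.054), np.float64(-0.032), np.float64(0.193))]
4 [0.586 0.097 0.305] tip [0.591 0.075 0.128] jack e,u [(np.float64(0.041), np.float64(-0.011), np.float64(0.192)), (np.float64(0.055), np.float64(-0.087), np.float64(0.202))]
5 [0.578 0.119 0.303] tip [0.584 0.093 0.127] jack e,u [(np.float64(0.028), np.float64(0.01), np.float64(0.191)), (np.float64(0.044), np.float64(-0.066), np.float64(0.202))]
6 [0.569 0.141 0.301] tip [0.577 0.11  0.126] jack e,u [(np.float64(0.013), np.float64(0.03), np.float64(0.188)), (np.float64(0.032), np.float64(-0.045), np.float64(0.202))]
7 [0.56  0.163 0.298] tip [0.569 0.128 0.124] jack e,u [(np.float64(-0.001), np.float64(0.049), np.float64(0.185)), (np.float64(0.02), np.float64(-0.024), np.float64(0.201))]
8 [0.549 0.184 0.295] tip [0.561 0.145 0.122] jack e,u [(np.float64(-0.017), np.float64(0.068), np.float64(0.18
[... 362 characters left out ...]
loat64(-0.021), np.float64(0.034), np.float64(0.194))]
11 [0.514 0.244 0.282] tip [0.532 0.194 0.112] jack e,u [(np.float64(-0.036), np.float64(0.052), np.float64(0.191))]
12 [0.501 0.264 0.277] tip [0.522 0.21  0.108] jack e,u [(np.float64(-0.052), np.float64(0.07), np.float64(0.187))]
13 [0.488 0.282 0.271] tip [0.51  0.225 0.104] jack e,u []
14 [0.474 0.3   0.264] tip [0.499 0.239 0.099] jack e,u []
15 [0.459 0.317 0.258] tip [0.487 0.253 0.094] jack e,u []
16 [0.443 0.333 0.25 ] tip [0.474 0.266 0.088] jack e,u []
17 [0.427 0.349 0.242] tip [0.461 0.279 0.082] jack e,u []
18 [0.411 0.364 0.234] tip [0.447 0.291 0.076] jack e,u []
19 [0.394 0.378 0.225] tip [0.434 0.303 0.069] jack e,u []
```

Call:
{"method": "play_rows", "body": {"steps": [{"gripper": 0.7, "tx": -0.4, "ty": -0.2, "tz": 0.7, "ax": 0, "ay": 0, "az": 0}, {"gripper": 0.7, "tx": -0.4, "ty": -0.2, "tz": 0.9, "ax": 0, "ay": 0, "az": 0}, {"gripper": 0.7, "tx": -0.4, "ty": -0.2, "tz": 0.9, "ax": 0, "ay": 0, "az": 0}, {"gripper": 0.7, "tx": -0.2, "ty": -0.2, "tz": 0.9, "ax": 0, "ay": 0, "az": 0}, {"gripper": 0.7, "tx": 0, "ty": -0.2, "tz": 0.9, "ax": 0, "ay": 0, "az": 0}]}}

```text
t: 11.12
eef_pos: [0.5138, 0.031, 0.3376]
ee_rot: [-2.699, 1.57, 0.21]
force: [0.3, 0.2, 0.2]
width: 0.0282
```

```bash
cat >> h.py <<'E'
def sim(t,w,N):
    s=telemetry.get_state();p=s["eef_pos"];R=Ro.from_euler("xyz",s["ee_rot"]).as_matrix()
    r=Ro.from_rotvec(np.radians(6)*np.array(w)).as_matrix()
    for k in range(N):
        p=p+R@np.array(t)*.025; R=R@r; tip=p+.178*R[:,0]
        b=[(p+.112*R[:,0]+i*.039*R[:,1]+j*.096*R[:,2]) for i in(-1,1) for j in(-1,1)]
        print(k,p.round(3),"tip",tip.round(3),"jack e,u,z",[np.array([(q-J)@e,(q-J)@u,q[2]]).round(3).tolist() for q in b if abs((q-J)@e)<.07])
E
python3 - <<'E'
from h import *
s=telemetry.get_state(); print(s["t"],s["eef_pos"])
plan(G-.229*Rg[:,0],Rg,18)
E
```

```text
11.1167 [0.51379669 0.0309597  0.33756367]
N=18 t=[ 0.047 -0.855  0.203] a=[-0.372  0.095  0.254]
```

Call:
{"method": "play_rows", "body": {"steps": [{"gripper": 0.7, "tx": 0.05, "ty": -0.85, "tz": 0.2, "ax": -0.37, "ay": 0.095, "az": 0.255}, {"gripper": 0.7, "tx": 0.05, "ty": -0.85, "tz": 0.2, "ax": -0.37, "ay": 0.095, "az": 0.255}, {"gripper": 0.7, "tx": 0.05, "ty": -0.85, "tz": 0.2, "ax": -0.37, "ay": 0.095, "az": 0.255}, {"gripper": 0.7, "tx": 0.05, "ty": -0.85, "tz": 0.2, "ax": -0.37, "ay": 0.095, "az": 0.255}, {"gripper": 0.7, "tx": 0.05, "ty": -0.85, "tz": 0.2, "ax": -0.37, "ay": 0.095, "az": 0.255}, {"gripper": 0.7, "tx": 0.05, "ty": -0.85, "tz": 0.2, "ax": -0.37, "ay": 0.095, "az": 0.255}, {"gripper": 0.7, "tx": 0.05, "ty": -0.85, "tz": 0.2, "ax": -0.37, "ay": 0.095, "az": 0.255}, {"gripper": 0.7, "tx": 0.05, "ty": -0.85, "tz": 0.2, "ax": -0.37, "ay": 0.095, "az": 0.255}, {"gripper": 0.7, "tx": 0.05, "ty": -0.85, "tz": 0.2, "ax": -0.37, "ay": 0.095, "az": 0.255}, {"gripper": 0.7, "tx": 0.05, "ty": -0.85, "tz": 0.2, "ax": -0.37, "ay": 0.095, "az": 0.255}, {"gripper": 0.7, "tx": 0.05, "ty": -0.85, "tz": 0.2, "ax": -0.37, "ay": 0.095, "az": 0.255}, {"gripper": 0.7, "tx": 0.05, "ty": -0.85, "tz": 0.2, "ax": -0.37, "ay": 0.095, "az": 0.255}, {"gripper": 0.7, "tx": 0.05, "ty": -0.85, "tz": 0.2, "ax": -0.37, "ay": 0.095, "az": 0.255}, {"gripper": 0.7, "tx": 0.05, "ty": -0.85, "tz": 0.2, "ax": -0.37, "ay": 0.095, "az": 0.255}, {"gripper": 0.7, "tx": 0.05, "ty": -0.85, "tz": 0.2, "ax": -0.37, "ay": 0.095, "az": 0.255}, {"gripper": 0.7, "tx": 0.05, "ty": -0.85, "tz": 0.2, "ax": -0.37, "ay": 0.095, "az": 0.255}, {"gripper": 0.7, "tx": 0.05, "ty": -0.85, "tz": 0.2, "ax": -0.37, "ay": 0.095, "az": 0.255}, {"gripper": 0.7, "tx": 0.05, "ty": -0.85, "tz": 0.2, "ax": -0.37, "ay": 0.095, "az": 0.255}]}}

```text
t: 12.62
eef_pos: [0.3963, 0.3763, 0.2228]
ee_rot: [1.569, 1.067, -1.091]
force: [0.7, -0.4, -0.6]
width: 0.0615
```

```bash
python3 - <<'E'
from h import *
s=telemetry.get_state(); print(s["t"],s["eef_pos"],s["q"],s["width"])
grab("wrist","w7.png"); grab("scene","s7.png")
R=Ro.from_euler("xyz",s["ee_rot"]).as_matrix()
print((s["eef_pos"]+.229*R[:,0])-G, Ro.from_matrix(R.T@Rg).as_rotvec())
plan(G-.159*Rg[:,0],Rg,6)
E
```

```text
12.6167 [0.3962529  0.37630287 0.22284284] [ 1.22204647  0.41263049 -0.6096648   0.45107274 -0.95581141 -1.07876026] 0.06153683269697811
[ 0.00233761 -0.00281309 -0.00216804] [-0.00084018  0.00163106 -0.0041318 ]
N=6 t=[0.438 0.001 0.005] a=[ 0.003  0.004 -0.009]
```

View pics/w7.png

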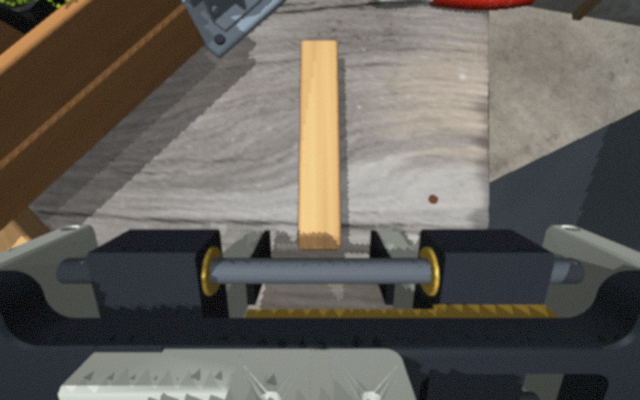

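View pics/s7.png

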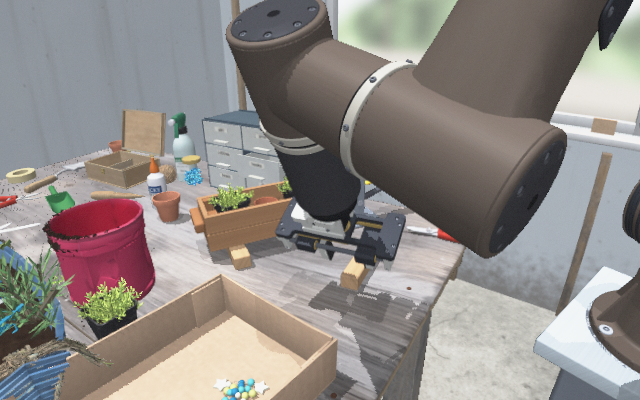

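```bash
cat >> h.py <<'E'
def Tw(s):
    T=np.eye(4);T[:3,:3]=Ro.from_euler("xyz",s["ee_rot"]).as_matrix();T[:3,3]=s["eef_pos"]
    return T@np.array(optics.calibration("wrist")["mount"])
E
python3 - <<'E'
from h import *
s=telemetry.get_state();T=Tw(s)
P=[atz("wrist",r,c,.028,T) for r,c in((41,302),(41,337),(234,300),(234,338))]
print(np.array(P)); n=(P[2]+P[3])/2; f=(P[0]+P[1])/2; print(n,f,np.linalg.norm(f-n),"near rel G along a",(n-G)@a, "lateral",(n-G)@Rg[:,2])
E
```

```text
[[0.53614947 0.14494685 0.028     ]
 [0.50811364 0.13009718 0.028     ]
 [0.45402594 0.29896211 0.028     ]
 [0.42835623 0.2854574  0.028     ]]
[0.44119109 0.29220975 0.028     ] [0.52213156 0.13752201 0.028     ] 0.17458424052838836 near rel G along a -0.011695498939891438 lateral -0.0018379072459471357
```

Call:
{"method": "play_rows", "body": {"steps": [{"gripper": 0.7, "tx": 0.43, "ty": 0, "tz": 0, "ax": 0, "ay": 0, "az": 0}, {"gripper": 0.7, "tx": 0.43, "ty": 0, "tz": 0, "ax": 0, "ay": 0, "az": 0}, {"gripper": 0.7, "tx": 0.43, "ty": 0, "tz": 0, "ax": 0, "ay": 0, "az": 0}, {"gripper": 0.7, "tx": 0.43, "ty": 0, "tz": 0, "ax": 0, "ay": 0, "az": 0}, {"gripper": 0.7, "tx": 0.43, "ty": 0, "tz": 0, "ax": 0, "ay": 0, "az": 0}, {"gripper": 0.7, "tx": 0.43, "ty": 0, "tz": 0, "ax": 0, "ay": 0, "az": 0}, {"gripper": 0.7, "tx": 0, "ty": 0, "tz": 0, "ax": 0, "ay": 0, "az": 0}]}}

```text
t: 13.3
eef_pos: [0.4113, 0.3461, 0.1657]
ee_rot: [1.565, 1.067, -1.098]
force: [0.4, 0.2, 0.1]
width: 0.061
```

```bash
python3 - <<'E'
from h import *
s=telemetry.get_state(); R=Ro.from_euler("xyz",s["ee_rot"]).as_matrix(); print(s["t"],s["force"],s["eef_pos"]+.159*R[:,0],"low corner",(s["eef_pos"]+.178*R[:,0])[2]-.0095*.48)
E
```

```text
13.3 [0.44460732 0.16074168 0.08788689] [0.44628776 0.27773057 0.02651761] low corner 0.005320572852494857
```

Call:
{"method": "play_rows", "body": {"newtons": 30, "steps": [{"gripper": 0.2, "tx": 0, "ty": 0, "tz": 0, "ax": 0, "ay": 0, "az": 0}, {"gripper": 0.2, "tx": 0, "ty": 0, "tz": 0, "ax": 0, "ay": 0, "az": 0}, {"gripper": 0.2, "tx": 0, "ty": 0, "tz": 0, "ax": 0, "ay": 0, "az": 0}, {"gripper": 0.2, "tx": 0, "ty": 0, "tz": 0, "ax": 0, "ay": 0, "az": 0}, {"gripper": 0.2, "tx": 0, "ty": 0, "tz": 0, "ax": 0, "ay": 0, "az": 0}, {"gripper": 0.2, "tx": 0, "ty": 0, "tz": 0, "ax": 0, "ay": 0, "az": 0}, {"gripper": 0.2, "tx": 0, "ty": 0, "tz": 0, "ax": 0, "ay": 0, "az": 0}, {"gripper": 0.2, "tx": 0, "ty": 0, "tz": 0, "ax": 0, "ay": 0, "az": 0}]}}

```text
t: 13.97
eef_pos: [0.4112, 0.3484, 0.1678]
ee_rot: [1.573, 1.069, -1.089]
force: [-3.3, 2.0, 5.0]
width: 0.0336
```

```bash
python3 - <<'E'
from h import *
s=telemetry.get_state(); R=Ro.from_euler("xyz",s["ee_rot"]).as_matrix(); g=s["eef_pos"]+.159*R[:,0]; print(s["t"],s["force"],s["width"],g)
Gp=Gf-.18*e; Gp[2]=g[2]+.001
plan(Gp-.159*Rf[:,0],Rf,14)
E
```

```text
13.9667 [-3.28776535  1.97999608  4.95044911] 0.0336095577570018 [0.44669264 0.28065011 0.02845542]
N=14 t=[-0.032 -0.052  0.222] a=[-0.512  0.28  -0.001]
```

Call:
{"method": "play_rows", "body": {"steps": [{"gripper": 0.2, "tx": -0.03, "ty": -0.05, "tz": 0.22, "ax": -0.51, "ay": 0.28, "az": 0}, {"gripper": 0.2, "tx": -0.03, "ty": -0.05, "tz": 0.22, "ax": -0.51, "ay": 0.28, "az": 0}, {"gripper": 0.2, "tx": -0.03, "ty": -0.05, "tz": 0.22, "ax": -0.51, "ay": 0.28, "az": 0}, {"gripper": 0.2, "tx": -0.03, "ty": -0.05, "tz": 0.22, "ax": -0.51, "ay": 0.28, "az": 0}, {"gripper": 0.2, "tx": -0.03, "ty": -0.05, "tz": 0.22, "ax": -0.51, "ay": 0.28, "az": 0}, {"gripper": 0.2, "tx": -0.03, "ty": -0.05, "tz": 0.22, "ax": -0.51, "ay": 0.28, "az": 0}, {"gripper": 0.2, "tx": -0.03, "ty": -0.05, "tz": 0.22, "ax": -0.51, "ay": 0.28, "az": 0}, {"gripper": 0.2, "tx": -0.03, "ty": -0.05, "tz": 0.22, "ax": -0.51, "ay": 0.28, "az": 0}, {"gripper": 0.2, "tx": -0.03, "ty": -0.05, "tz": 0.22, "ax": -0.51, "ay": 0.28, "az": 0}, {"gripper": 0.2, "tx": -0.03, "ty": -0.05, "tz": 0.22, "ax": -0.51, "ay": 0.28, "az": 0}, {"gripper": 0.2, "tx": -0.03, "ty": -0.05, "tz": 0.22, "ax": -0.51, "ay": 0.28, "az": 0}, {"gripper": 0.2, "tx": -0.03, "ty": -0.05, "tz": 0.22, "ax": -0.51, "ay": 0.28, "az": 0}, {"gripper": 0.2, "tx": -0.03, "ty": -0.05, "tz": 0.22, "ax": -0.51, "ay": 0.28, "az": 0}, {"gripper": 0.2, "tx": -0.03, "ty": -0.05, "tz": 0.22, "ax": -0.51, "ay": 0.28, "az": 0}, {"gripper": 0.2, "tx": 0, "ty": 0, "tz": 0, "ax": 0, "ay": 0, "az": 0}]}}

```text
t: 15.22
eef_pos: [0.3745, 0.3452, 0.195]
ee_rot: [1.478, 1.097, -0.344]
force: [-0.1, 0.5, -1.2]
width: 0.0337
```

```bash
python3 - <<'E'
from h import *
s=telemetry.get_state(); R=Ro.from_euler("xyz",s["ee_rot"]).as_matrix(); g=s["eef_pos"]+.159*R[:,0]; print(s["t"],s["force"],s["width"],g,"e,u",(g-J)@e,(g-J)@u, Ro.from_matrix(R@Rf.T).as_rotvec())
grab("wrist","w8.png"); im=grab("scene","s8.png")
cv2.imwrite('pics/s8z.png',cv2.resize(im[120:300,190:500,::-1],None,fx=2.5,fy=2.5,interpolation=cv2.INTER_CUBIC))
E
```

```text
15.2167 [-0.14084246  0.49815528 -1.21125722] 0.033651809660129435 [0.44280058 0.32073346 0.05348501] e,u -0.2443057857587868 0.13134449595967915 [-0.03422248  0.03787818 -0.02554648]
```

View pics/w8.png

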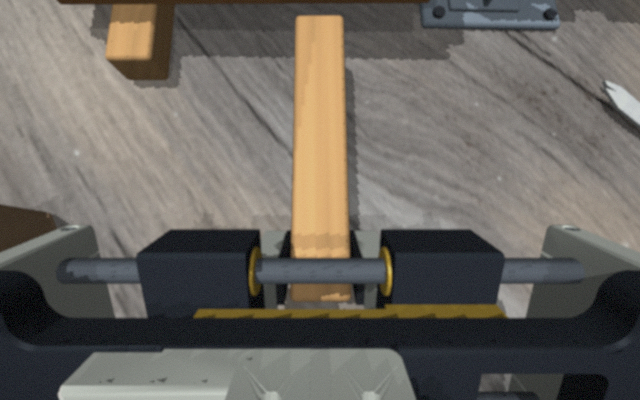

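View pics/s8z.png

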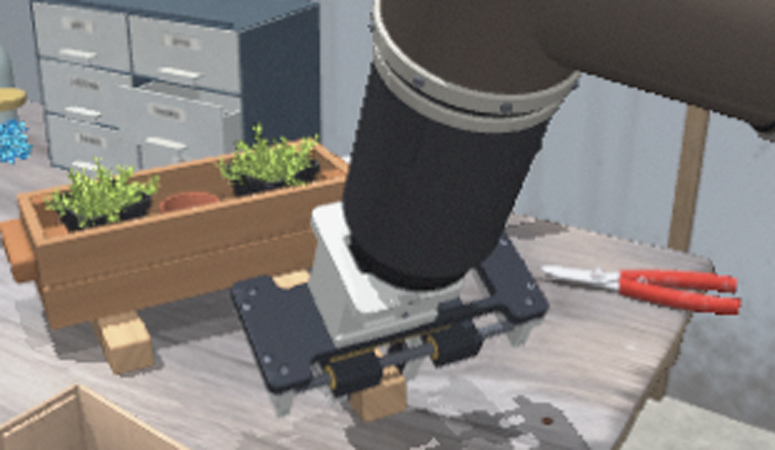

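```bash
python3 - <<'E'
from h import *
Gp=Gf-.18*e; Gp[2]=.0325
plan(Gp-.159*Rf[:,0],Rf,12)
s=telemetry.get_state();print(s["q"])
E
```

```text
N=12 t=[ 0.044 -0.084  0.153] a=[-0.005  0.041  0.023]
[ 1.04314371  0.29676692 -1.01645122  1.25163203 -0.49268662 -0.91802684]
```

```bash
cat >> h.py <<'E'
def rz(d): return Ro.from_euler("z",d,degrees=True).as_matrix()
E
python3 - <<'E'
from h import *
Rs=rz(-12)@Rf; g=J+.131*u-.244*e+[0,0,.0300]
plan(g-.159*Rs[:,0],Rs,8)
E
```

```text
N=8 t=[ 0.101 -0.071 -0.043] a=[ 0.213 -0.055  0.029]
```

Call:
{"method": "play_rows", "body": {"steps": [{"gripper": 0.2, "tx": 0.1, "ty": -0.07, "tz": -0.043, "ax": 0.213, "ay": -0.055, "az": 0.03}, {"gripper": 0.2, "tx": 0.1, "ty": -0.07, "tz": -0.043, "ax": 0.213, "ay": -0.055, "az": 0.03}, {"gripper": 0.2, "tx": 0.1, "ty": -0.07, "tz": -0.043, "ax": 0.213, "ay": -0.055, "az": 0.03}, {"gripper": 0.2, "tx": 0.1, "ty": -0.07, "tz": -0.043, "ax": 0.213, "ay": -0.055, "az": 0.03}, {"gripper": 0.2, "tx": 0.1, "ty": -0.07, "tz": -0.043, "ax": 0.213, "ay": -0.055, "az": 0.03}, {"gripper": 0.2, "tx": 0.1, "ty": -0.07, "tz": -0.043, "ax": 0.213, "ay": -0.055, "az": 0.03}, {"gripper": 0.2, "tx": 0.1, "ty": -0.07, "tz": -0.043, "ax": 0.213, "ay": -0.055, "az": 0.03}, {"gripper": 0.2, "tx": 0.1, "ty": -0.07, "tz": -0.043, "ax": 0.213, "ay": -0.055, "az": 0.03}]}}

```text
t: 15.98
eef_pos: [0.374, 0.3535, 0.1692]
ee_rot: [1.569, 1.069, -0.447]
force: [0.1, -0.2, -1.8]
width: 0.0338
```

```bash
python3 - <<'E'
from h import *
s=telemetry.get_state(); R=Ro.from_euler("xyz",s["ee_rot"]).as_matrix(); g=s["eef_pos"]+.159*R[:,0]; print(s["t"],s["force"],s["width"],g,"e,u",(g-J)@e,(g-J)@u, Ro.from_matrix(R@(rz(-12)@Rf).T).as_rotvec(),s["q"])
Rs=rz(-12)@Rf; g=J+.131*u-.244*e+[0,0,.0295]
plan(g-.159*Rs[:,0],Rs,4)
E
```

```text
15.9833 [ 0.10770443 -0.22678988 -1.77051778] 0.03381165208581446 [0.44294544 0.32044631 0.02978949] e,u -0.24409790372067028 0.13109907389204345 [-0.00121499 -0.00096436 -0.00045545] [ 1.05480574  0.36040266 -1.00798295  1.27963949 -0.52424871 -1.15715585]
N=4 t=[0.003 0.002 0.002] a=[-0.     0.002 -0.003]
```

```bash
python3 - <<'E'
from h import *
grab("wrist","w9.png"); im=grab("scene","s9.png")
cv2.imwrite('pics/s9z.png',cv2.resize(im[120:300,190:500,::-1],None,fx=2.5,fy=2.5,interpolation=cv2.INTER_CUBIC))
E
```

```text
(no output)
```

View pics/w9.png

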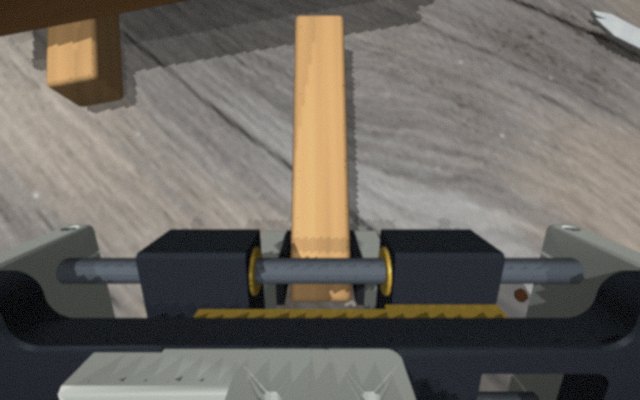

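View pics/s9z.png

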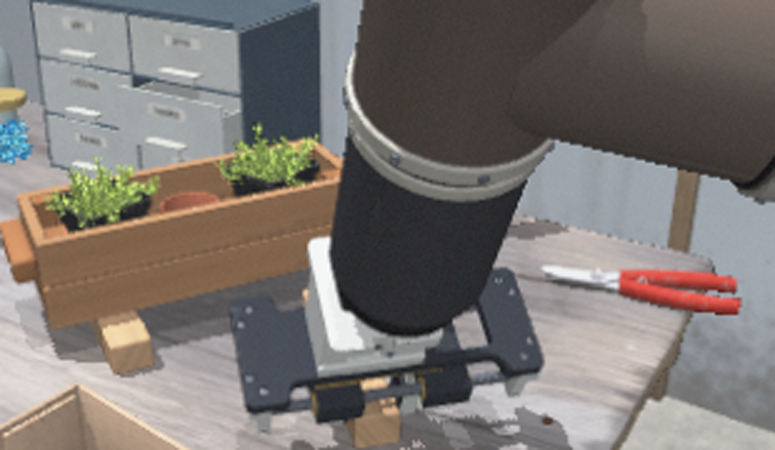

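```bash
python3 - <<'E'
from h import *
s=telemetry.get_state();T=Tw(s)
for r,c in((15,297),(15,342),(288,290),(288,350)):
    p=atz("wrist",r,c,.029,T); print(p,(p-J)@e,(p-J)@u)
# planter corner at near low edge predicted
for U in(.05,.1,.15,.2): print(U,proj("wrist",J-.055*e+U*u+[0,0,.033],T))
Rs=Ro.from_euler("xyz",s["ee_rot"]).as_matrix()
g=J+.1*u-.155*e+[0,0,.0285]
plan(g-.159*Rf[:,0],Rf,10)
E
```

```text
[0.59888611 0.26472035 0.029     ] -0.07945475500530753 0.11330770264519903
[0.58558395 0.23668218 0.029     ] -0.08584567001946321 0.08293866646951893
[0.43658796 0.34252071 0.029     ] -0.25543207863826917 0.15108038746025862
[0.42253565 0.31300394 0.029     ] -0.2622073295329784 0.11909846894279216
0.05 [-33.19298769 378.11511657]
0.1 [-21.60309231 308.65776796]
0.15 [ -9.69092743 237.47482176]
0.2 [  2.55120209 164.53564845]
N=10 t=[0.181 0.323 0.148] a=[-0.174  0.097 -0.001]
```

Call:
{"method": "play_rows", "body": {"steps": [{"gripper": 0.2, "tx": 0.18, "ty": 0.32, "tz": 0.148, "ax": -0.174, "ay": 0.097, "az": 0}, {"gripper": 0.2, "tx": 0.18, "ty": 0.32, "tz": 0.148, "ax": -0.174, "ay": 0.097, "az": 0}, {"gripper": 0.2, "tx": 0.18, "ty": 0.32, "tz": 0.148, "ax": -0.174, "ay": 0.097, "az": 0}, {"gripper": 0.2, "tx": 0.18, "ty": 0.32, "tz": 0.148, "ax": -0.174, "ay": 0.097, "az": 0}, {"gripper": 0.2, "tx": 0.18, "ty": 0.32, "tz": 0.148, "ax": -0.174, "ay": 0.097, "az": 0}]}}

```text
t: 16.5
eef_pos: [0.4167, 0.3279, 0.1738]
ee_rot: [1.55, 1.075, -0.36]
force: [0.2, 0.2, -0.1]
width: 0.0339
```

```bash
cat >> h.py <<'E'
def st():
    s=telemetry.get_state(); R=Ro.from_euler("xyz",s["ee_rot"]).as_matrix(); g=s["eef_pos"]+.159*R[:,0]
    print(round(s["t"],2),"F",s["force"].round(1),"w",round(s["width"],4),"g",g.round(4),"e,u",round((g-J)@e,4),round((g-J)@u,4),"rot",Ro.from_matrix(R@Rf.T).as_rotvec().round(3),"q",s["q"].round(2)); return s
E
python3 - <<'E'
from h import *
st()
grab("wrist","w10.png")
g=J+.097*u-.14*e+[0,0,.0285]
plan(g-.159*Rf[:,0],Rf,6)
E
```

```text
16.5 F [ 0.2  0.2 -0.1] w 0.0339 g [0.4875 0.3012 0.034 ] e,u -0.1963 0.1228 rot [-0.008  0.007 -0.107] q [ 0.85  0.35 -1.02  1.54 -0.46 -1.11]
N=6 t=[0.214 0.309 0.209] a=[-0.142  0.095  0.007]
```

View pics/w10.png

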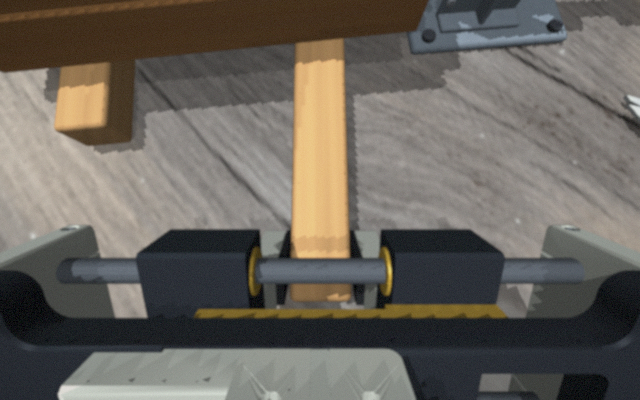

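```bash
python3 - <<'E'
from h import *
R=rz(-9)@Rf; g=J+.1235*u-.198*e+[0,0,.0275]
plan(g-.159*R[:,0],R,4)
E
```

```text
N=4 t=[ 0.044 -0.063 -0.033] a=[ 0.116 -0.037  0.009]
```

Call:
{"method": "play_rows", "body": {"steps": [{"gripper": 0.2, "tx": 0.044, "ty": -0.063, "tz": -0.033, "ax": 0.116, "ay": -0.037, "az": 0.009}, {"gripper": 0.2, "tx": 0.044, "ty": -0.063, "tz": -0.033, "ax": 0.116, "ay": -0.037, "az": 0.009}, {"gripper": 0.2, "tx": 0.044, "ty": -0.063, "tz": -0.033, "ax": 0.116, "ay": -0.037, "az": 0.009}, {"gripper": 0.2, "tx": 0.044, "ty": -0.063, "tz": -0.033, "ax": 0.116, "ay": -0.037, "az": 0.009}, {"gripper": 0.2, "tx": 0, "ty": 0, "tz": 0, "ax": 0, "ay": 0, "az": 0}]}}

```text
t: 16.97
eef_pos: [0.4145, 0.3331, 0.1677]
ee_rot: [1.573, 1.068, -0.393]
force: [0.7, -2.4, 6.9]
width: 0.0339
```

```bash
python3 - <<'E'
from h import *
st()
E
```

```text
16.97 F [ 0.7 -2.4  6.9] w 0.0339 g [0.4853 0.3038 0.0284] e,u -0.199 0.1248 rot [ 0.    -0.003 -0.159] q [ 0.87  0.37 -1.01  1.51 -0.48 -1.16]
```

Call:
{"method": "play_rows", "body": {"steps": [{"gripper": 0.6, "tx": 0, "ty": 0, "tz": 0, "ax": 0, "ay": 0, "az": 0}, {"gripper": 0.6, "tx": 0, "ty": 0, "tz": 0, "ax": 0, "ay": 0, "az": 0}, {"gripper": 0.6, "tx": -0.1, "ty": 0, "tz": 0, "ax": 0, "ay": 0, "az": 0}, {"gripper": 0.6, "tx": 0, "ty": 0, "tz": 0, "ax": 0, "ay": 0, "az": 0}, {"gripper": 0.6, "tx": 0, "ty": 0, "tz": 0, "ax": 0, "ay": 0, "az": 0}]}}

```text
t: 17.38
eef_pos: [0.4131, 0.3332, 0.1693]
ee_rot: [1.572, 1.071, -0.392]
force: [-0.3, -0.0, -0.0]
width: 0.0521
```

```bash
python3 - <<'E'
from h import *
st()
R=down(rz(-9.1)@e,-.2); g=J+.1248*u-.198*e+[0,0,.027]
for N in(6,8): plan(g-.159*R[:,0],R,N)
E
```

```text
17.38 F [-0.3 -0.  -0. ] w 0.0521 g [0.4835 0.3041 0.0297] e,u -0.2008 0.1246 rot [ 0.     0.    -0.157] q [ 0.88  0.36 -1.01  1.49 -0.48 -1.15]
N=6 t=[ 0.032  0.328 -0.005] a=[ 0.002 -0.001 -0.477]
N=8 t=[ 0.022  0.246 -0.004] a=[ 0.001 -0.001 -0.358]
```

Call:
{"method": "play_rows", "body": {"steps": [{"gripper": 0.6, "tx": 0.022, "ty": 0.246, "tz": -0.004, "ax": 0, "ay": 0, "az": -0.358}, {"gripper": 0.6, "tx": 0.022, "ty": 0.246, "tz": -0.004, "ax": 0, "ay": 0, "az": -0.358}, {"gripper": 0.6, "tx": 0.022, "ty": 0.246, "tz": -0.004, "ax": 0, "ay": 0, "az": -0.358}, {"gripper": 0.6, "tx": 0.022, "ty": 0.246, "tz": -0.004, "ax": 0, "ay": 0, "az": -0.358}, {"gripper": 0.6, "tx": 0.022, "ty": 0.246, "tz": -0.004, "ax": 0, "ay": 0, "az": -0.358}, {"gripper": 0.6, "tx": 0.022, "ty": 0.246, "tz": -0.004, "ax": 0, "ay": 0, "az": -0.358}, {"gripper": 0.6, "tx": 0.022, "ty": 0.246, "tz": -0.004, "ax": 0, "ay": 0, "az": -0.358}, {"gripper": 0.6, "tx": 0.022, "ty": 0.246, "tz": -0.004, "ax": 0, "ay": 0, "az": -0.358}, {"gripper": 0.6, "tx": 0, "ty": 0, "tz": 0, "ax": 0, "ay": 0, "az": 0}]}}

```text
t: 18.13
eef_pos: [0.458, 0.3163, 0.1829]
ee_rot: [1.581, 1.373, -0.385]
force: [0.2, 1.8, 0.7]
width: 0.0528
```

```bash
python3 - <<'E'
from h import *
st()
s=telemetry.get_state()
R=Ro.from_euler("xyz",s["ee_rot"]).as_matrix()
print(Ro.from_matrix(R@down(rz(-9.1)@e,-.2).T).as_rotvec())
grab("wrist","w11.png")
im=grab("scene","s11.png")
cv2.imwrite('pics/s11z.png',cv2.resize(im[120:300,190:500,::-1],None,fx=2.5,fy=2.5,interpolation=cv2.INTER_CUBIC))
E
```

```text
18.13 F [0.2 1.8 0.7] w 0.0528 g [0.4868 0.3046 0.027 ] e,u -0.1977 0.1259 rot [ 0.096  0.287 -0.158] q [ 0.99  0.38 -0.72  0.44 -0.47 -0.22]
[ 0.00296496  0.00170012 -0.00058733]
```

View pics/w11.png

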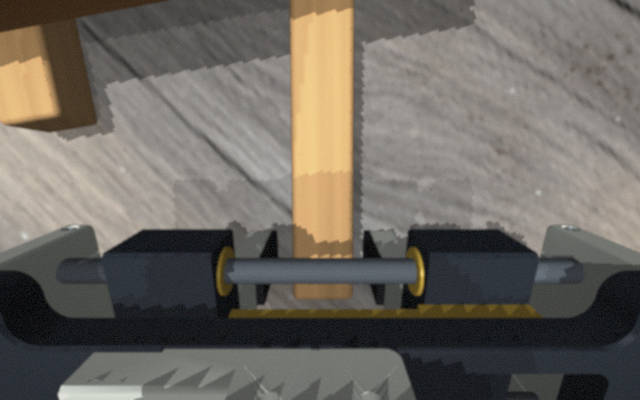

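View pics/s11z.png

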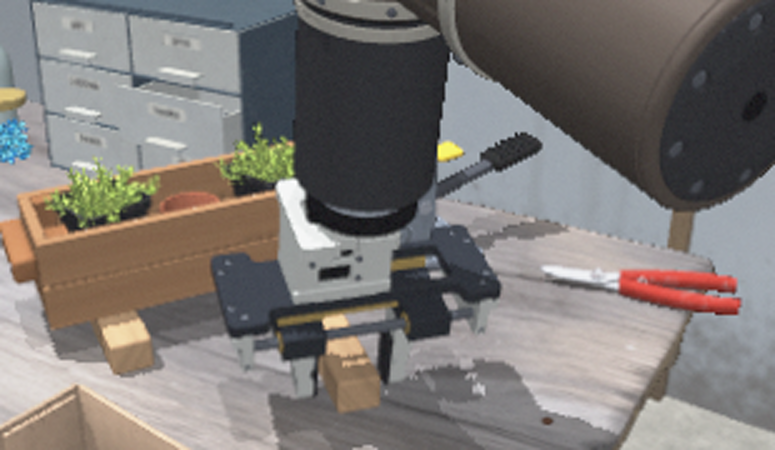

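Call:
{"method": "play_rows", "body": {"steps": [{"gripper": 0.2, "tx": 0, "ty": 0, "tz": 0, "ax": 0, "ay": 0, "az": 0}, {"gripper": 0.2, "tx": 0, "ty": 0, "tz": 0, "ax": 0, "ay": 0, "az": 0}, {"gripper": 0.2, "tx": 0, "ty": 0, "tz": 0, "ax": 0, "ay": 0, "az": 0}, {"gripper": 0.2, "tx": 0, "ty": 0, "tz": 0, "ax": 0, "ay": 0, "az": 0}, {"gripper": 0.2, "tx": 0, "ty": 0, "tz": 0, "ax": 0, "ay": 0, "az": 0}, {"gripper": 0.2, "tx": 0, "ty": 0, "tz": 0, "ax": 0, "ay": 0, "az": 0}]}}

```text
t: 18.73
eef_pos: [0.4573, 0.3152, 0.1827]
ee_rot: [1.57, 1.371, -0.395]
force: [0.7, -1.0, -0.6]
width: 0.0339
```

```bash
python3 - <<'E'
from h import *
s=st()
R=down(rz(-3)@e,-.2); g=J+.105*u-.145*e+[0,0,.0275]
plan(g-.159*R[:,0],R,8)
E
```

```text
18.73 F [ 0.7 -1.  -0.6] w 0.0339 g [0.4865 0.3031 0.0269] e,u -0.1977 0.1243 rot [ 0.093  0.286 -0.157] q [ 0.99  0.38 -0.73  0.45 -0.47 -0.22]
N=8 t=[0.051 0.268 0.084] a=[-0.124  0.025  0.   ]
```

Call:
{"method": "play_rows", "body": {"steps": [{"gripper": 0.2, "tx": 0.05, "ty": 0.268, "tz": 0.084, "ax": -0.124, "ay": 0.025, "az": 0}, {"gripper": 0.2, "tx": 0.05, "ty": 0.268, "tz": 0.084, "ax": -0.124, "ay": 0.025, "az": 0}, {"gripper": 0.2, "tx": 0.05, "ty": 0.268, "tz": 0.084, "ax": -0.124, "ay": 0.025, "az": 0}, {"gripper": 0.2, "tx": 0.05, "ty": 0.268, "tz": 0.084, "ax": -0.124, "ay": 0.025, "az": 0}, {"gripper": 0.2, "tx": 0.05, "ty": 0.268, "tz": 0.084, "ax": -0.124, "ay": 0.025, "az": 0}, {"gripper": 0.2, "tx": 0.05, "ty": 0.268, "tz": 0.084, "ax": -0.124, "ay": 0.025, "az": 0}, {"gripper": 0.2, "tx": 0.05, "ty": 0.268, "tz": 0.084, "ax": -0.124, "ay": 0.025, "az": 0}, {"gripper": 0.2, "tx": 0.05, "ty": 0.268, "tz": 0.084, "ax": -0.124, "ay": 0.025, "az": 0}, {"gripper": 0.2, "tx": 0, "ty": 0, "tz": 0, "ax": 0, "ay": 0, "az": 0}]}}

```text
t: 19.48
eef_pos: [0.5035, 0.2806, 0.1835]
ee_rot: [1.571, 1.371, -0.288]
force: [-0.0, -0.1, -1.0]
width: 0.034
```

```bash
python3 - <<'E'
from h import *
s=st()
grab("wrist","w12.png")
R=down(e,-.2); g=J+.0925*u-.100*e+[0,0,.0275]
plan(g-.159*R[:,0],R,7)
E
```

```text
19.48 F [-0.  -0.1 -1. ] w 0.034 g [0.5337 0.2716 0.0277] e,u -0.1444 0.1048 rot [ 0.078  0.29  -0.052] q [ 0.88  0.4  -0.69  0.45 -0.44  0.  ]
N=7 t=[0.052 0.253 0.073] a=[-0.071  0.014  0.   ]
```

View pics/w12.png

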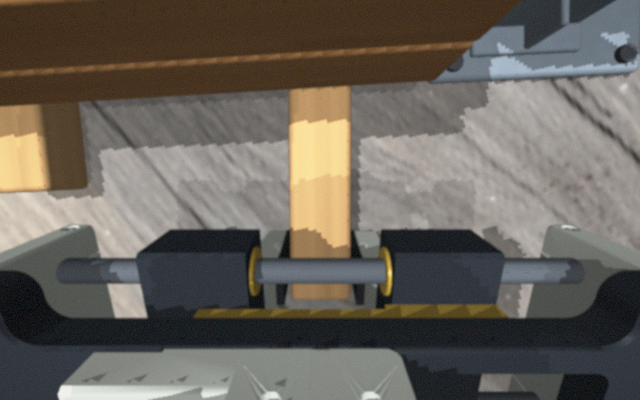

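```bash
python3 - <<'E'
from h import *
T=Tw(telemetry.get_state())
for r,c,z in((81,435,.034),(86,300,.032),(100,60,.03),(88,290,.028),(86,350,.028),(298,290,.028),(298,352,.028),(190,0,.028),(190,76,.0)):
    p=atz("wrist",r,c,z,T); print(r,c,((p-J)@e).round(4),((p-J)@u).round(4))
E
```

```text
81 435 -0.0536 0.0425
86 300 -0.0518 0.111
100 60 -0.0515 0.237
88 290 -0.0512 0.1165
86 350 -0.0519 0.0848
298 290 -0.1655 0.1236
298 352 -0.1673 0.0889
190 0 -0.0966 0.2776
190 76 -0.0987 0.2609
```

```bash
python3 - <<'E'
from h import *
R=down(e,-.2); g=J+.095*u-.090*e+[0,0,.0275]
plan(g-.159*R[:,0],R,8)
E
```

```text
N=8 t=[0.055 0.27  0.05 ] a=[-0.062  0.013  0.   ]
```

Call:
{"method": "play_rows", "body": {"steps": [{"gripper": 0.2, "tx": 0.055, "ty": 0.27, "tz": 0.05, "ax": -0.062, "ay": 0.013, "az": 0}, {"gripper": 0.2, "tx": 0.055, "ty": 0.27, "tz": 0.05, "ax": -0.062, "ay": 0.013, "az": 0}, {"gripper": 0.2, "tx": 0.055, "ty": 0.27, "tz": 0.05, "ax": -0.062, "ay": 0.013, "az": 0}, {"gripper": 0.2, "tx": 0.055, "ty": 0.27, "tz": 0.05, "ax": -0.062, "ay": 0.013, "az": 0}, {"gripper": 0.2, "tx": 0.055, "ty": 0.27, "tz": 0.05, "ax": -0.062, "ay": 0.013, "az": 0}, {"gripper": 0.2, "tx": 0.055, "ty": 0.27, "tz": 0.05, "ax": -0.062, "ay": 0.013, "az": 0}, {"gripper": 0.2, "tx": 0.055, "ty": 0.27, "tz": 0.05, "ax": -0.062, "ay": 0.013, "az": 0}, {"gripper": 0.2, "tx": 0.055, "ty": 0.27, "tz": 0.05, "ax": -0.062, "ay": 0.013, "az": 0}, {"gripper": 0.2, "tx": 0, "ty": 0, "tz": 0, "ax": 0, "ay": 0, "az": 0}]}}

```text
t: 20.28
eef_pos: [0.5547, 0.2566, 0.1836]
ee_rot: [1.575, 1.371, -0.231]
force: [-0.6, 0.9, -1.7]
width: 0.0341
```

```bash
python3 - <<'E'
from h import *
s=st()
grab("wrist","w13.png")
im=grab("scene","s13.png")
cv2.imwrite('pics/s13z.png',cv2.resize(im[120:300,190:500,::-1],None,fx=2.5,fy=2.5,interpolation=cv2.INTER_CUBIC))
E
```

```text
20.28 F [-0.6  0.9 -1.7] w 0.0341 g [0.5854 0.2494 0.0277] e,u -0.089 0.0953 rot [0.071 0.291 0.001] q [ 0.79  0.44 -0.61  0.4  -0.45  0.2 ]
```

View pics/w13.png

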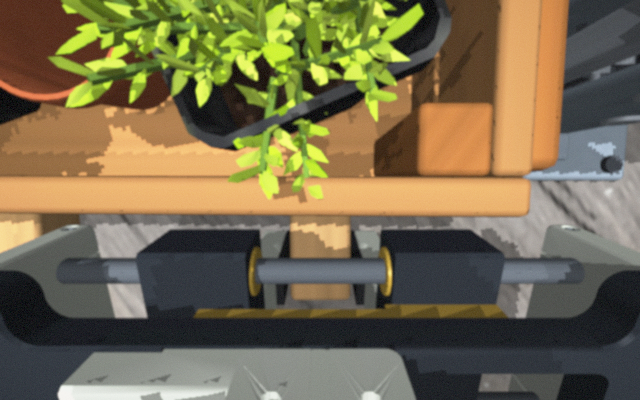

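View pics/s13z.png

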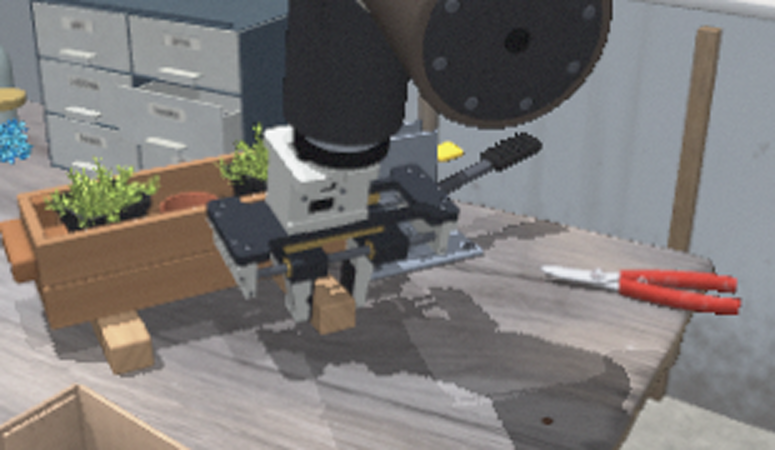

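Call:
{"method": "play_rows", "body": {"steps": [{"gripper": 0.6, "tx": 0.02, "ty": 0, "tz": 0, "ax": 0, "ay": 0, "az": 0}, {"gripper": 0.6, "tx": 0, "ty": 0, "tz": 0, "ax": 0, "ay": 0, "az": 0}, {"gripper": 0.6, "tx": 0, "ty": 0, "tz": 0, "ax": 0, "ay": 0, "az": 0}, {"gripper": 0.6, "tx": 0, "ty": 0, "tz": 0, "ax": 0, "ay": 0, "az": 0}, {"gripper": 0.6, "tx": -0.09, "ty": -0.44, "tz": 0, "ax": 0, "ay": 0, "az": 0}, {"gripper": 0.6, "tx": -0.09, "ty": -0.44, "tz": 0, "ax": 0, "ay": 0, "az": 0}, {"gripper": 0.6, "tx": -0.09, "ty": -0.44, "tz": 0, "ax": 0, "ay": 0, "az": 0}, {"gripper": 0.6, "tx": -0.09, "ty": -0.44, "tz": 0, "ax": 0, "ay": 0, "az": 0}, {"gripper": 0, "tx": 0, "ty": 0, "tz": 0, "ax": 0, "ay": 0, "az": 0}, {"gripper": 0, "tx": 0, "ty": 0, "tz": 0, "ax": 0, "ay": 0, "az": 0}, {"gripper": 0, "tx": 0, "ty": 0, "tz": 0, "ax": 0, "ay": 0, "az": 0}, {"gripper": 0, "tx": 0, "ty": 0, "tz": 0, "ax": 0, "ay": 0, "az": 0}, {"gripper": 0, "tx": 0, "ty": 0, "tz": 0, "ax": 0, "ay": 0, "az": 0}, {"gripper": 0, "tx": 0, "ty": 0, "tz": 0, "ax": 0, "ay": 0, "az": 0}, {"gripper": 0, "tx": 0, "ty": 0, "tz": 0, "ax": 0, "ay": 0, "az": 0}, {"gripper": 0, "tx": 0, "ty": 0, "tz": 0, "ax": 0, "ay": 0, "az": 0}]}}

```text
t: 21.72
eef_pos: [0.5101, 0.2674, 0.1831]
ee_rot: [1.573, 1.371, -0.233]
force: [-0.0, -0.7, 0.7]
width: 0.0049
```

```bash
python3 - <<'E'
from h import *
s=st()
grab("wrist","w14.png")
R=down(e,-.2); g=J+.095*u-.109*e+[0,0,.0275]
plan(g-.159*R[:,0],R,5)
E
```

```text
21.72 F [-0.  -0.7  0.7] w 0.0049 g [0.5408 0.2601 0.0273] e,u -0.1349 0.0953 rot [0.07  0.292 0.001] q [ 0.85  0.4  -0.7   0.45 -0.42  0.08]
N=5 t=[0.04  0.203 0.002] a=[ 0.001 -0.001  0.   ]
```

View pics/w14.png

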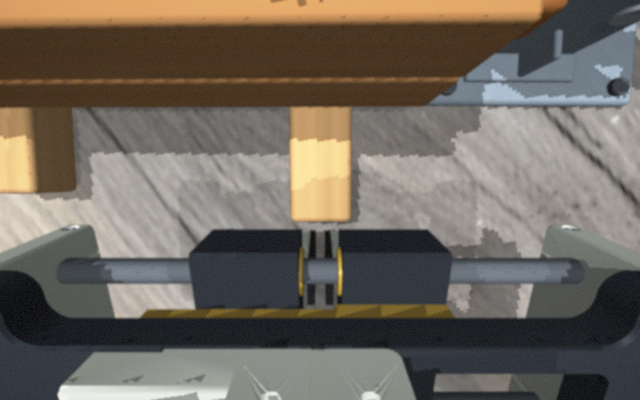

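Call:
{"method": "play_rows", "body": {"steps": [{"gripper": 0, "tx": 0.04, "ty": 0.2, "tz": 0, "ax": 0, "ay": 0, "az": 0}, {"gripper": 0, "tx": 0.04, "ty": 0.2, "tz": 0, "ax": 0, "ay": 0, "az": 0}, {"gripper": 0, "tx": 0.04, "ty": 0.2, "tz": 0, "ax": 0, "ay": 0, "az": 0}, {"gripper": 0, "tx": 0.04, "ty": 0.2, "tz": 0, "ax": 0, "ay": 0, "az": 0}, {"gripper": 0, "tx": 0.04, "ty": 0.2, "tz": 0, "ax": 0, "ay": 0, "az": 0}, {"gripper": 0, "tx": 0, "ty": 0, "tz": 0, "ax": 0, "ay": 0, "az": 0}, {"gripper": 0, "tx": -0.04, "ty": -0.2, "tz": 0, "ax": 0, "ay": 0, "az": 0}, {"gripper": 0, "tx": -0.12, "ty": -0.6, "tz": 0, "ax": 0, "ay": 0, "az": 0}, {"gripper": 0, "tx": -0.12, "ty": -0.6, "tz": 0, "ax": 0, "ay": 0, "az": 0}, {"gripper": 0, "tx": 0, "ty": 0, "tz": 0, "ax": 0, "ay": 0, "az": 0}]}}

```text
t: 22.6
eef_pos: [0.4979, 0.2695, 0.183]
ee_rot: [1.568, 1.372, -0.236]
force: [-0.7, -0.7, -0.6]
width: 0.0004
```

```bash
python3 - <<'E'
from h import *
s=st()
grab("wrist","w15.png")
im=grab("scene","s15.png")
cv2.imwrite('pics/s15z.png',cv2.resize(im[120:300,190:500,::-1],None,fx=2.5,fy=2.5,interpolation=cv2.INTER_CUBIC))
E
```

```text
22.6 F [-0.7 -0.7 -0.6] w 0.0004 g [0.5285 0.2622 0.0272] e,u -0.1473 0.0944 rot [0.069 0.293 0.002] q [ 0.87  0.39 -0.72  0.46 -0.41  0.05]
```

View pics/w15.png

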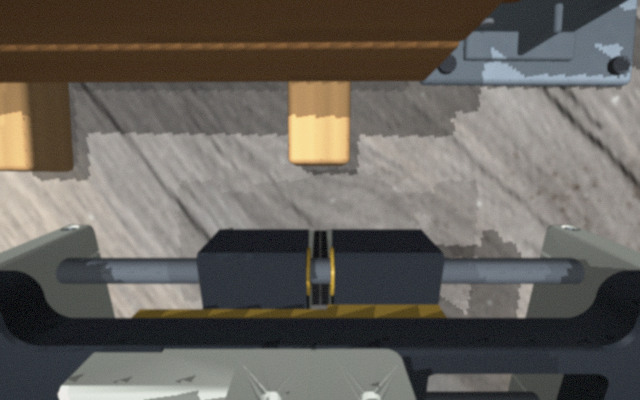

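View pics/s15z.png

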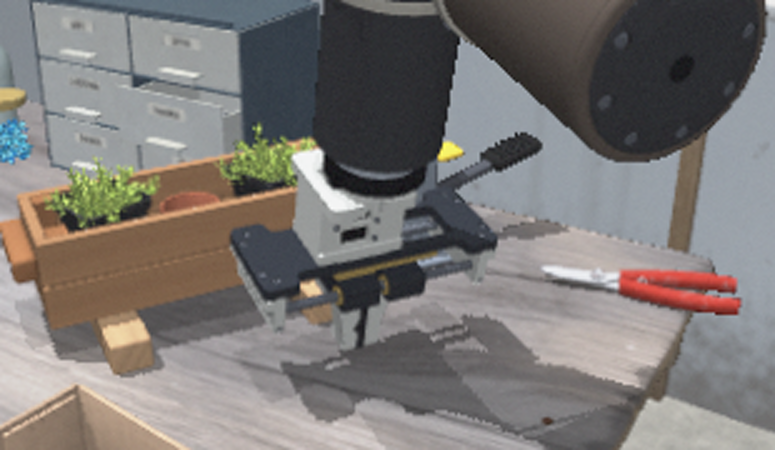

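```bash
cat >> h.py <<'E'
Pr=J-.077*u+[0,0,.178]; Rr=down(-u)
E
python3 - <<'E'
from h import *
s=telemetry.get_state();T=Tw(s)
for r,c,z in((162,290,.028),(162,348,.028),(81,420,.034),(169,71,0)):
    p=atz("wrist",r,c,z,T); print(r,c,((p-J)@e).round(4),((p-J)@u).round(4))
R0=Ro.from_euler("xyz",s["ee_rot"]).as_matrix()
plan(Pr+[0,0,.18],Rr,20,p0=s["eef_pos"]-.025*7.5*R0[:,0])
E
```

```text
162 290 -0.0917 0.1124
162 348 -0.0917 0.0812
81 420 -0.0513 0.0458
169 71 -0.0948 0.2561
N=20 t=[ 0.083  0.605 -0.041] a=[ 0.748 -0.075 -0.075]
```

Call:
{"method": "play_rows", "body": {"steps": [{"gripper": 0, "tx": -0.7, "ty": 0, "tz": 0, "ax": 0, "ay": 0, "az": 0}, {"gripper": 0, "tx": -1, "ty": 0, "tz": 0, "ax": 0, "ay": 0, "az": 0}, {"gripper": 0, "tx": -1, "ty": 0, "tz": 0, "ax": 0, "ay": 0, "az": 0}, {"gripper": 0, "tx": -1, "ty": 0, "tz": 0, "ax": 0, "ay": 0, "az": 0}, {"gripper": 0, "tx": -1, "ty": 0, "tz": 0, "ax": 0, "ay": 0, "az": 0}, {"gripper": 0, "tx": -1, "ty": 0, "tz": 0, "ax": 0, "ay": 0, "az": 0}, {"gripper": 0, "tx": -1, "ty": 0, "tz": 0, "ax": 0, "ay": 0, "az": 0}, {"gripper": 0, "tx": -0.8, "ty": 0, "tz": 0, "ax": 0, "ay": 0, "az": 0}]}}

```text
t: 23.37
eef_pos: [0.4638, 0.2786, 0.3692]
ee_rot: [1.583, 1.37, -0.222]
force: [0.6, 0.8, -0.3]
width: 0.0001
```

```bash
python3 - <<'E'
from h import *
s=st(); print(s["eef_pos"])
plan(Pr+[0,0,.18],Rr,18)
plan(Pr+[0,0,.18],Rr,20)
E
```

```text
23.37 F [ 0.6  0.8 -0.3] w 0.0001 g [0.4947 0.2716 0.2134] e,u -0.1824 0.0957 rot [0.072 0.291 0.002] q [ 0.97  0.12 -0.49  0.24 -0.89  0.22]
[0.46378718 0.27858727 0.36919853]
N=18 t=[ 0.097  0.671 -0.041] a=[ 0.831 -0.085 -0.082]
N=20 t=[ 0.087  0.604 -0.04 ] a=[ 0.748 -0.076 -0.074]
```

Call:
{"method": "play_rows", "body": {"steps": [{"gripper": 0, "tx": 0.087, "ty": 0.604, "tz": -0.04, "ax": 0.748, "ay": -0.076, "az": -0.074}, {"gripper": 0, "tx": 0.087, "ty": 0.604, "tz": -0.04, "ax": 0.748, "ay": -0.076, "az": -0.074}, {"gripper": 0, "tx": 0.087, "ty": 0.604, "tz": -0.04, "ax": 0.748, "ay": -0.076, "az": -0.074}, {"gripper": 0, "tx": 0.087, "ty": 0.604, "tz": -0.04, "ax": 0.748, "ay": -0.076, "az": -0.074}, {"gripper": 0, "tx": 0.087, "ty": 0.604, "tz": -0.04, "ax": 0.748, "ay": -0.076, "az": -0.074}, {"gripper": 0, "tx": 0.087, "ty": 0.604, "tz": -0.04, "ax": 0.748, "ay": -0.076, "az": -0.074}, {"gripper": 0, "tx": 0.087, "ty": 0.604, "tz": -0.04, "ax": 0.748, "ay": -0.076, "az": -0.074}, {"gripper": 0, "tx": 0.087, "ty": 0.604, "tz": -0.04, "ax": 0.748, "ay": -0.076, "az": -0.074}, {"gripper": 0, "tx": 0.087, "ty": 0.604, "tz": -0.04, "ax": 0.748, "ay": -0.076, "az": -0.074}, {"gripper": 0, "tx": 0.087, "ty": 0.604, "tz": -0.04, "ax": 0.748, "ay": -0.076, "az": -0.074}, {"gripper": 0, "tx": 0.087, "ty": 0.604, "tz": -0.04, "ax": 0.748, "ay": -0.076, "az": -0.074}, {"gripper": 0, "tx": 0.087, "ty": 0.604, "tz": -0.04, "ax": 0.748, "ay": -0.076, "az": -0.074}, {"gripper": 0, "tx": 0.087, "ty": 0.604, "tz": -0.04, "ax": 0.748, "ay": -0.076, "az": -0.074}, {"gripper": 0, "tx": 0.087, "ty": 0.604, "tz": -0.04, "ax": 0.748, "ay": -0.076, "az": -0.074}, {"gripper": 0, "tx": 0.087, "ty": 0.604, "tz": -0.04, "ax": 0.748, "ay": -0.076, "az": -0.074}, {"gripper": 0, "tx": 0.087, "ty": 0.604, "tz": -0.04, "ax": 0.748, "ay": -0.076, "az": -0.074}, {"gripper": 0, "tx": 0.087, "ty": 0.604, "tz": -0.04, "ax": 0.748, "ay": -0.076, "az": -0.074}, {"gripper": 0, "tx": 0.087, "ty": 0.604, "tz": -0.04, "ax": 0.748, "ay": -0.076, "az": -0.074}, {"gripper": 0, "tx": 0.087, "ty": 0.604, "tz": -0.04, "ax": 0.748, "ay": -0.076, "az": -0.074}, {"gripper": 0, "tx": 0.087, "ty": 0.604, "tz": -0.04, "ax": 0.748, "ay": -0.076, "az": -0.074}]}}

```text
t: 25.03
eef_pos: [0.632, 0.0599, 0.3559]
ee_rot: [1.172, 1.569, -2.21]
force: [-0.9, -0.1, 0.8]
width: 0.0006
```

```bash
python3 - <<'E'
from h import *
s=st(); print(s["eef_pos"])
grab("wrist","w16.png")
im=grab("scene","s16.png")
cv2.imwrite('pics/s16z.png',cv2.resize(im[120:300,190:500,::-1],None,fx=2.5,fy=2.5,interpolation=cv2.INTER_CUBIC))
plan(Pr+[0,0,.125],Rr,5)
E
```

```text
25.03 F [-0.9 -0.1  0.8] w 0.0006 g [0.6319 0.0597 0.1969] e,u 0.0005 -0.0783 rot [ 0.472  0.288 -1.54 ] q [ 0.4   0.33 -0.15  0.   -1.1  -0.64]
[0.63203119 0.05990289 0.35590867]
N=5 t=[ 0.422 -0.019  0.004] a=[-0.011  0.002 -0.003]
```

View pics/w16.png

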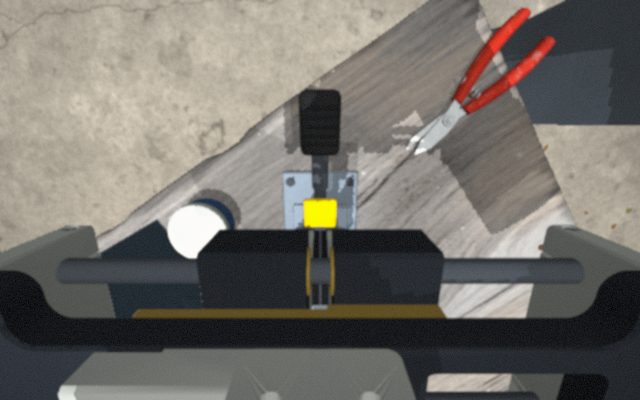

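View pics/s16z.png

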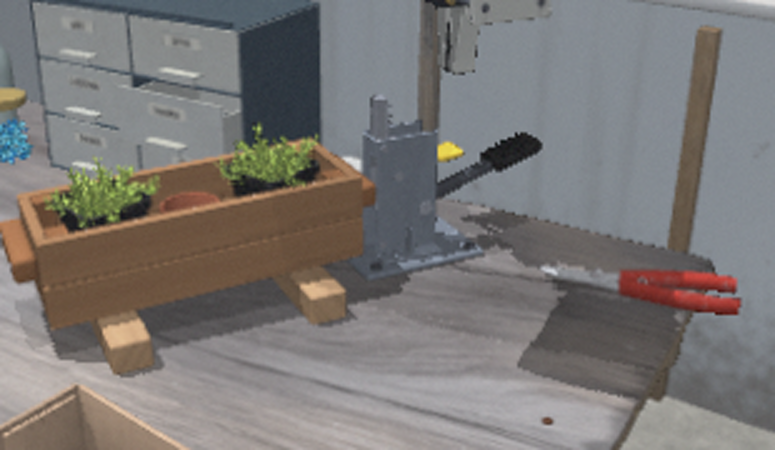

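```bash
python3 - <<'E'
from h import *
s=telemetry.get_state();T=Tw(s)
for r,c in((199,304),(199,337),(228,320)):
    p=atz("wrist",r,c,.099,T); print(((p-J)@e).round(4),((p-J)@u).round(4))
E
```

```text
0.0148 -0.0864
-0.0146 -0.0862
0.0007 -0.0587
```

Call:
{"method": "play_rows", "body": {"steps": [{"gripper": 0, "tx": 0.42, "ty": -0.02, "tz": 0, "ax": 0, "ay": 0, "az": 0}, {"gripper": 0, "tx": 0.42, "ty": -0.02, "tz": 0, "ax": 0, "ay": 0, "az": 0}, {"gripper": 0, "tx": 0.42, "ty": -0.02, "tz": 0, "ax": 0, "ay": 0, "az": 0}, {"gripper": 0, "tx": 0.42, "ty": -0.02, "tz": 0, "ax": 0, "ay": 0, "az": 0}, {"gripper": 0, "tx": 0.42, "ty": -0.02, "tz": 0, "ax": 0, "ay": 0, "az": 0}, {"gripper": 0, "tx": 0.4, "ty": 0, "tz": 0, "ax": 0, "ay": 0, "az": 0}, {"gripper": 0, "tx": 0.4, "ty": 0, "tz": 0, "ax": 0, "ay": 0, "az": 0}, {"gripper": 0, "tx": 0.4, "ty": 0, "tz": 0, "ax": 0, "ay": 0, "az": 0}, {"gripper": 0, "tx": 0.4, "ty": 0, "tz": 0, "ax": 0, "ay": 0, "az": 0}, {"gripper": 0, "tx": 0.2, "ty": 0, "tz": 0, "ax": 0, "ay": 0, "az": 0}, {"gripper": 0, "tx": 0, "ty": 0, "tz": 0, "ax": 0, "ay": 0, "az": 0}, {"gripper": 0, "tx": 0, "ty": 0, "tz": 0, "ax": 0, "ay": 0, "az": 0}]}}

```text
t: 26.13
eef_pos: [0.6321, 0.0631, 0.2584]
ee_rot: [1.326, 1.569, -2.052]
force: [-1.0, 0.7, 1.9]
width: 0.0006
```

```bash
python3 - <<'E'
from h import *
s=st(); print(s["eef_pos"][2]-.178)
im=grab("scene","s17.png")
cv2.imwrite('pics/s17z.png',cv2.resize(im[120:300,190:500,::-1],None,fx=2.5,fy=2.5,interpolation=cv2.INTER_CUBIC))
E
```

```text
26.13 F [-1.   0.7  1.9] w 0.0006 g [0.6319 0.0628 0.0994] e,u -0.0002 -0.0753 rot [ 0.47   0.289 -1.536] q [ 0.41  0.42 -0.26  0.   -0.9  -0.64]
0.08036826508405154
```

View pics/s17z.png

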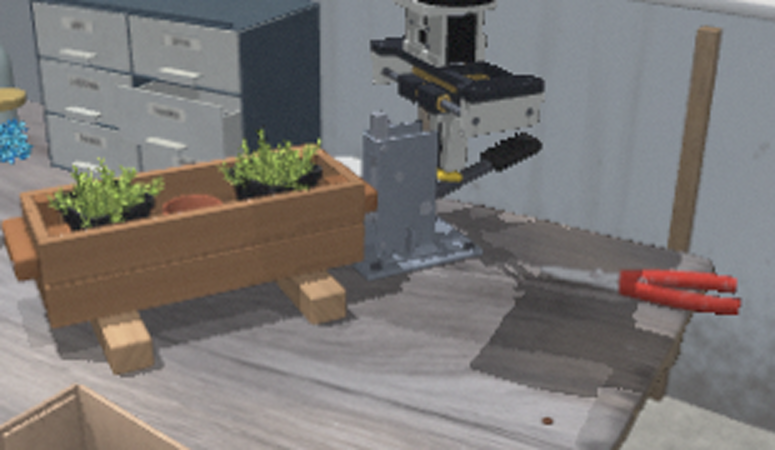

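It is sinking. Press 0.5 mm more and hold.

Call:
{"method": "play_rows", "body": {"steps": [{"gripper": 0, "tx": 0.02, "ty": 0, "tz": 0, "ax": 0, "ay": 0, "az": 0}, {"gripper": 0, "tx": 0, "ty": 0, "tz": 0, "ax": 0, "ay": 0, "az": 0}, {"gripper": 0, "tx": 0, "ty": 0, "tz": 0, "ax": 0, "ay": 0, "az": 0}, {"gripper": 0, "tx": 0, "ty": 0, "tz": 0, "ax": 0, "ay": 0, "az": 0}, {"gripper": 0, "tx": 0, "ty": 0, "tz": 0, "ax": 0, "ay": 0, "az": 0}, {"gripper": 0, "tx": 0, "ty": 0, "tz": 0, "ax": 0, "ay": 0, "az": 0}, {"gripper": 0, "tx": 0, "ty": 0, "tz": 0, "ax": 0, "ay": 0, "az": 0}, {"gripper": 0, "tx": 0, "ty": 0, "tz": 0, "ax": 0, "ay": 0, "az": 0}, {"gripper": 0, "tx": 0, "ty": 0, "tz": 0, "ax": 0, "ay": 0, "az": 0}, {"gripper": 0, "tx": 0, "ty": 0, "tz": 0, "ax": 0, "ay": 0, "az": 0}, {"gripper": 0, "tx": 0, "ty": 0, "tz": 0, "ax": 0, "ay": 0, "az": 0}, {"gripper": 0, "tx": 0, "ty": 0, "tz": 0, "ax": 0, "ay": 0, "az": 0}, {"gripper": 0, "tx": 0, "ty": 0, "tz": 0, "ax": 0, "ay": 0, "az": 0}, {"gripper": 0, "tx": 0, "ty": 0, "tz": 0, "ax": 0, "ay": 0, "az": 0}, {"gripper": 0, "tx": 0, "ty": 0, "tz": 0, "ax": 0, "ay": 0, "az": 0}, {"gripper": 0, "tx": 0, "ty": 0, "tz": 0, "ax": 0, "ay": 0, "az": 0}, {"gripper": 0, "tx": 0, "ty": 0, "tz": 0, "ax": 0, "ay": 0, "az": 0}, {"gripper": 0, "tx": 0, "ty": 0, "tz": 0, "ax": 0, "ay": 0, "az": 0}, {"gripper": 0, "tx": 0, "ty": 0, "tz": 0, "ax": 0, "ay": 0, "az": 0}, {"gripper": 0, "tx": 0, "ty": 0, "tz": 0, "ax": 0, "ay": 0, "az": 0}]}}

```text
t: 27.85
eef_pos: [0.6321, 0.0631, 0.2581]
ee_rot: [1.511, 1.569, -1.867]
force: [-1.0, -0.6, 0.6]
width: 0.0004
```

```bash
python3 - <<'E'
from h import *
s=st(); print(s["eef_pos"][2]-.178)
im=grab("scene","s18.png")
cv2.imwrite('pics/s18z.png',cv2.resize(im[120:300,190:500,::-1],None,fx=2.5,fy=2.5,interpolation=cv2.INTER_CUBIC))
E
```

```text
27.85 F [-1.  -0.6  0.6] w 0.0004 g [0.632  0.0628 0.0991] e,u -0.0001 -0.0753 rot [ 0.471  0.289 -1.536] q [ 0.41  0.42 -0.26  0.   -0.89 -0.64]
0.08013439767428127
```

View pics/s18z.png

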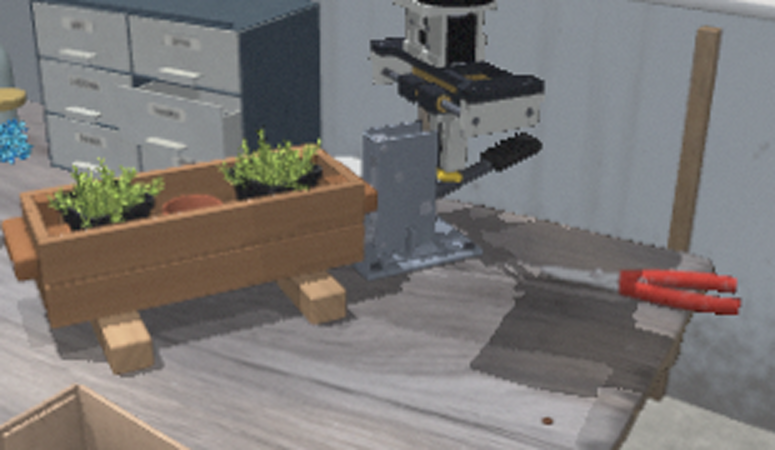

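Call:
{"method": "play_rows", "body": {"steps": [{"gripper": 0, "tx": 0.02, "ty": 0, "tz": 0, "ax": 0, "ay": 0, "az": 0}, {"gripper": 0, "tx": 0, "ty": 0, "tz": 0, "ax": 0, "ay": 0, "az": 0}, {"gripper": 0, "tx": 0, "ty": 0, "tz": 0, "ax": 0, "ay": 0, "az": 0}, {"gripper": 0, "tx": 0, "ty": 0, "tz": 0, "ax": 0, "ay": 0, "az": 0}, {"gripper": 0, "tx": 0, "ty": 0, "tz": 0, "ax": 0, "ay": 0, "az": 0}, {"gripper": 0, "tx": 0, "ty": 0, "tz": 0, "ax": 0, "ay": 0, "az": 0}, {"gripper": 0, "tx": 0, "ty": 0, "tz": 0, "ax": 0, "ay": 0, "az": 0}, {"gripper": 0, "tx": 0, "ty": 0, "tz": 0, "ax": 0, "ay": 0, "az": 0}, {"gripper": 0, "tx": 0, "ty": 0, "tz": 0, "ax": 0, "ay": 0, "az": 0}, {"gripper": 0, "tx": 0, "ty": 0, "tz": 0, "ax": 0, "ay": 0, "az": 0}, {"gripper": 0, "tx": 0, "ty": 0, "tz": 0, "ax": 0, "ay": 0, "az": 0}, {"gripper": 0, "tx": 0, "ty": 0, "tz": 0, "ax": 0, "ay": 0, "az": 0}, {"gripper": 0, "tx": -0.4, "ty": 0, "tz": 0, "ax": 0, "ay": 0, "az": 0}, {"gripper": 0, "tx": -0.8, "ty": 0, "tz": 0, "ax": 0, "ay": 0, "az": 0}, {"gripper": 0, "tx": -1, "ty": 0, "tz": 0, "ax": 0, "ay": 0, "az": 0}, {"gripper": 0, "tx": -1, "ty": 0, "tz": 0, "ax": 0, "ay": 0, "az": 0}, {"gripper": 0, "tx": -1, "ty": 0, "tz": 0, "ax": 0, "ay": 0, "az": 0}, {"gripper": 0, "tx": -1, "ty": 0, "tz": 0, "ax": 0, "ay": 0, "az": 0}, {"gripper": 0, "tx": 0, "ty": 1, "tz": 0, "ax": 0, "ay": 0, "az": 0}, {"gripper": 0, "tx": 0, "ty": 1, "tz": 0, "ax": 0, "ay": 0, "az": 0}]}}

```text
t: 29.57
eef_pos: [0.6209, 0.0151, 0.3905]
ee_rot: [-3.096, 1.567, -0.188]
force: [-0.1, -0.3, -1.2]
width: 0.0005
```

Call:
{"method": "play_rows", "body": {"steps": [{"gripper": 0, "tx": 0, "ty": 1, "tz": 0, "ax": 0, "ay": 0, "az": 0}, {"gripper": 0, "tx": 0, "ty": 1, "tz": 0, "ax": 0, "ay": 0, "az": 0}, {"gripper": 0, "tx": 0, "ty": 1, "tz": 0, "ax": 0, "ay": 0, "az": 0}, {"gripper": 0, "tx": 0, "ty": 1, "tz": 0, "ax": 0, "ay": 0, "az": 0}, {"gripper": 0, "tx": 0, "ty": 1, "tz": 0, "ax": 0, "ay": 0, "az": 0}, {"gripper": 0, "tx": 0, "ty": 1, "tz": 0, "ax": 0, "ay": 0, "az": 0}, {"gripper": 0, "tx": 0, "ty": 1, "tz": 0, "ax": 0, "ay": 0, "az": 0}, {"gripper": 0, "tx": 0, "ty": 1, "tz": 0, "ax": 0, "ay": 0, "az": 0}, {"gripper": 0, "tx": 0, "ty": 1, "tz": 0, "ax": 0, "ay": 0, "az": 0}, {"gripper": 0, "tx": 0, "ty": 0, "tz": 0, "ax": 0, "ay": 0, "az": 0}]}}

```text
t: 30.4
eef_pos: [0.5668, -0.2072, 0.3889]
ee_rot: [1.672, 1.568, -1.708]
force: [0.6, 0.1, 0.2]
width: 0.0003
```

```bash
python3 - <<'E'
from h import *
s=st()
im=grab("scene","s19.png")
cv2.imwrite('pics/s19z.png',cv2.resize(im[120:300,190:500,::-1],None,fx=2.5,fy=2.5,interpolation=cv2.INTER_CUBIC))
im=grab("top","t19.png"); cv2.imwrite('pics/t19z.png',cv2.resize(im[110:310,200:450,::-1],None,fx=3,fy=3,interpolation=cv2.INTER_CUBIC))
E
```

```text
30.4 F [0.6 0.1 0.2] w 0.0003 g [ 0.5667 -0.2076  0.2299] e,u -0.0005 -0.3535 rot [ 0.471  0.287 -1.538] q [-0.03  0.25 -0.18  0.   -1.14 -0.21]
```

View pics/s19z.png

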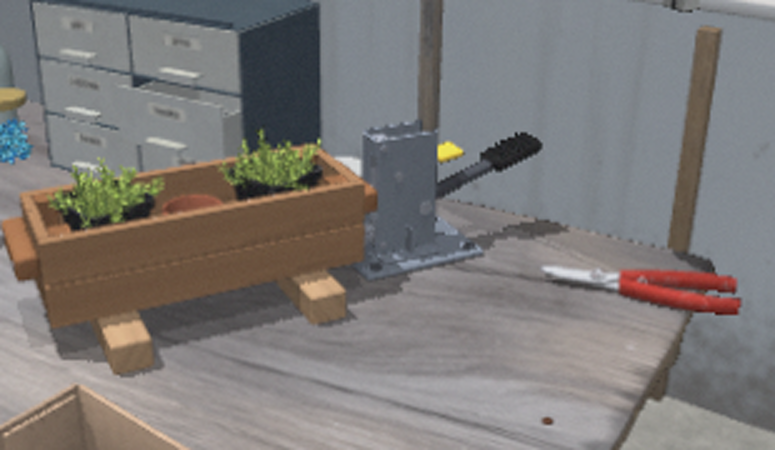

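View pics/t19z.png

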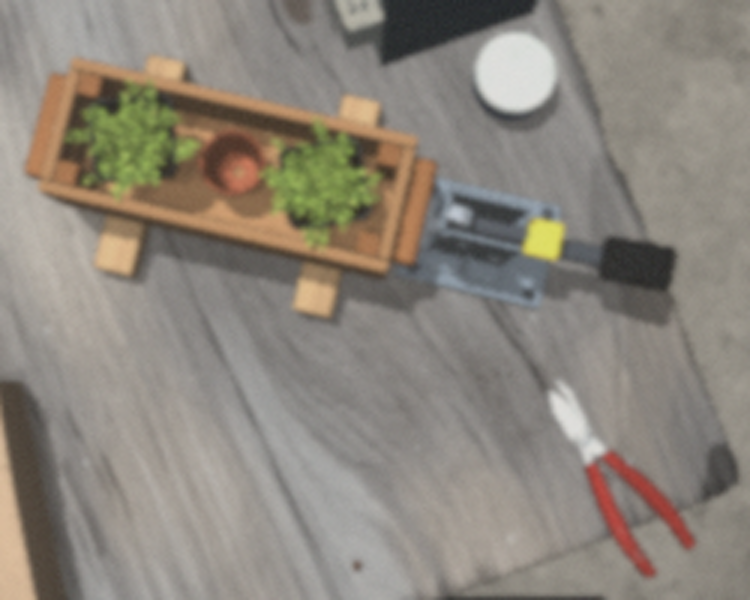

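```bash
python3 - <<'E'
import cv2,numpy as np
from h import proj,J,e,u
a=cv2.imread('pics/scene0.png');b=cv2.imread('pics/s19.png');c=cv2.imread('pics/s3.png')
o=[cv2.resize(x[155:215,325:410],None,fx=4,fy=4,interpolation=cv2.INTER_CUBIC) for x in(a,b)]
cv2.imwrite('pics/cmp.png',np.hstack(o))
d=np.abs(a.astype(int)-b).max(2)[160:200,330:362]; print((d>40).sum())
im=cv2.resize(b[150:260,190:350],None,fx=5,fy=5,interpolation=cv2.INTER_CUBIC)
for U,h in((.04,.028),(.32,.028),(.04,.106),(.32,.106)):
    r,cc=proj("scene",J+U*u-.055*e+[0,0,h]); cv2.circle(im,(int((cc-190)*5),int((r-150)*5)),4,(255,0,255),-1)
cv2.imwrite('pics/lvl.png',im)
E
```

```text
63
```

View pics/cmp.png

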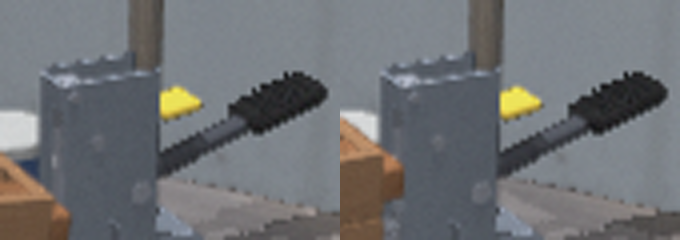

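View pics/lvl.png

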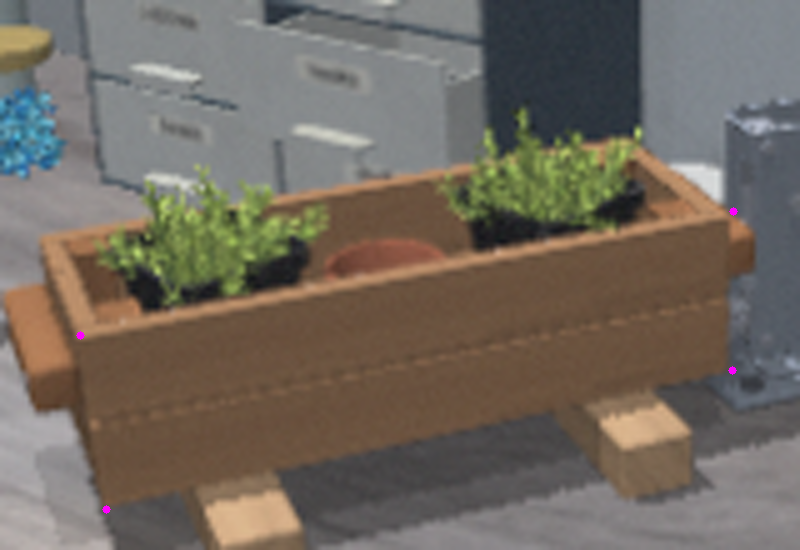

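```bash
python3 -c "
from station import job_done; print(job_done())"
```

```text
the job is handed in; nothing more can be done
None
```

The planter box now stands level on both battens and off the jack. I handed the job in at about 30 s.

- **Lifting:** I pumped five lever strokes. The rack rose with the strokes, and by the image the low end stood about 35 mm up.
- **Batten:** I slid it under the low end in the gripper, then pushed the last stretch with closed fingertips. My first insertion pose ran into the limit of joint 3. I set the batten down and gripped it again with less tilt. While the joint was at its limit the batten rose about 4 to 5 mm with its tip under the box. No clear contact force showed, but I cannot rule out a light touch on the underside.
- **Lowering:** I held the yellow release for more than 2.5 s, then moved the arm well clear.

**Last checks, from the camera images:**
- The box's corners match the predicted level pose within 1 to 2 mm.
- The rack and lever look the same as in the starting picture.
- The batten lies parallel to the far one, about 83 mm from the box's middle, and sticks out at both sides.
- The secateurs and tin have not moved.
- No check failed. One reading disagreed: early on, the wrist camera measured the batten as 175 to 180 mm long instead of 190 mm, so I took positions from several views.

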